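# Discard spent vials through the slide-gate lock

### The job

Drop all the spent sample vials standing on the bench into the hopper of the steel discard lock while its gate is still shut and screwed down. Then undo the black lock screw, draw the slide gate out until it hits its end stop so that every vial falls into the canister below, push the gate fully home again, and screw the lock back down tight. Leave the other things on the bench where they are.

Things in the scene. Friction and masses are not known exactly. Their poses are not given: they have to be found in the camera images.
- discard_lock: fixed metal unit 262 x 128 x 192 mm: a square canister (inside 94 x 94 mm, z = 8 to 110 mm), over it rails with the slide gate, over them an open funnel hopper. Origin on the bench under the centre of hopper and canister; z up; the gate is drawn out along the unit's -x (about to the robot's left). A bridge over the blade at x = -110 mm, 26 x 116 mm, top at z = 146 mm, carries the lock screw
- hopper_mouth (a point): centre of the hopper's open mouth at rim height (unit frame 4, 0, 192 mm). Inside the hopper: x -45 to 61, y -60 to 60 mm at the rim, narrowing to x -45 to 45, y -44 to 44 mm at z = 121 mm (the wall towards -x is upright); walls 3 mm. Its floor is the shut gate's blade, upper face at z = 118 mm
- canister_floor (a point): centre of the canister's floor (unit frame 0, 0, 8 mm)
- gate (a joint): draw of the slide gate, m: 0 fully home (shut), 0.095 at its end stop. About 3 N of friction; stays where left. Two lugs on the blade trap the lock screw's tip while the gate is home and the screw down (it then moves under 3 mm); the tip goes down between the lugs only when the gate is home within about 2 mm
- gate_tab (a point): grip point on the gate's black upright pull tab, 13 mm below its top; moves with the gate. The tab is 14 mm thick along the unit's x, 44 mm wide along its y, z = 118 to 178 mm; it stands at unit x = -194 mm when home, -289 mm at the end stop
- lock_screw (a joint): turn of the lock screw, rad: 0 screwed right down, grows as it is undone (anticlockwise from above), ends at 12.57 (two turns). It rises 3 mm a turn; its tip is clear of the lugs from about 10 rad. Stays where left; about 0.04 N m to turn
- lock_knob (a point): on the screw's axis (unit x = -110, y = 0), mid-height of its round knurled black knob, 33 mm across and 28 mm high (z = 164 to 192 mm when down); grip it from above at this height, any way round. Rises with the screw
- vial_a: a used, capped white sample vial, about 21 mm across and 60 mm tall, upright on the bench at the start (it may fall over if knocked). Origin at the centre of its underside, z along its axis towards the cap. 15 g or so. Grip the body across its width. May be absent (then None from the start)
- vial_b: a used, capped white sample vial, about 21 mm across and 52 mm tall, upright on the bench at the start (it may fall over if knocked). Origin at the centre of its underside, z along its axis towards the cap. 15 g or so. Grip the body across its width. May be absent (then None from the start)
- vial_c: a used, capped white sample vial, about 21 mm across and 60 mm tall, upright on the bench at the start (it may fall over if knocked). Origin at the centre of its underside, z along its axis towards the cap. 15 g or so. Grip the body across its width. May be absent (then None from the start)
- vial_d: a used, capped white sample vial, about 21 mm across and 52 mm tall, upright on the bench at the start (it may fall over if knocked). Origin at the centre of its underside, z along its axis towards the cap. 15 g or so. Grip the body across its width. May be absent (then None from the start)
- vial_e: a used, capped white sample vial, about 21 mm across and 60 mm tall, upright on the bench at the start (it may fall over if knocked). Origin at the centre of its underside, z along its axis towards the cap. 15 g or so. Grip the body across its width. May be absent (then None from the start)
- tweezers: steel tweezers lying flat, 123 mm long, a bystander. Origin at the centre of the underside
- petri_dish: a petri dish, 93 mm across and 15 mm high, a bystander. Origin at the centre of the underside
- marker: a marker pen lying flat, 132 mm long and 18 mm high, a bystander. Origin at the centre of the underside

How it is judged:
On the way, in this order (a step that is already met when the one before it is completed fails the run):
1. every vial lies in the hopper, on the gate that is still shut and screwed down (x of vial_a in the frame of discard_lock between -0.068 and 0.068 m and y of vial_a in the frame of discard_lock between -0.068 and 0.068 m and z of vial_a in the frame of discard_lock between 0.114 and 0.205 m and x of vial_b in the frame of discard_lock between -0.068 and 0.068 m and y of vial_b in the frame of discard_lock between -0.068 and 0.068 m and z of vial_b in the frame of discard_lock between 0.114 and 0.205 m and x of vial_c in the frame of discard_lock between -0.068 and 0.068 m and y of vial_c in the frame of discard_lock between -0.068 and 0.068 m and z of vial_c in the frame of discard_lock between 0.114 and 0.205 m and x of vial_d in the frame of discard_lock between -0.068 and 0.068 m and y of vial_d in the frame of discard_lock between -0.068 and 0.068 m and z of vial_d in the frame of discard_lock between 0.114 and 0.205 m and x of vial_e in the frame of discard_lock between -0.068 and 0.068 m and y of vial_e in the frame of discard_lock between -0.068 and 0.068 m and z of vial_e in the frame of discard_lock between 0.114 and 0.205 m and value of joint gate below 0.004 m and value of joint lock_screw below 2 rad), for 0.2 s.
2. the lock screw is undone, its tip clear of the gate (value of joint lock_screw above 9.4 rad), for 0.1 s.
3. the gate is drawn out to its end stop and every vial has fallen into the canister (x of vial_a in the frame of discard_lock between -0.052 and 0.052 m and y of vial_a in the frame of discard_lock between -0.052 and 0.052 m and z of vial_a in the frame of discard_lock between 0 and 0.11 m and x of vial_b in the frame of discard_lock between -0.052 and 0.052 m and y of vial_b in the frame of discard_lock between -0.052 and 0.052 m and z of vial_b in the frame of discard_lock between 0 and 0.11 m and x of vial_c in the frame of discard_lock between -0.052 and 0.052 m and y of vial_c in the frame of discard_lock between -0.052 and 0.052 m and z of vial_c in the frame of discard_lock between 0 and 0.11 m and x of vial_d in the frame of discard_lock between -0.052 and 0.052 m and y of vial_d in the frame of discard_lock between -0.052 and 0.052 m and z of vial_d in the frame of discard_lock between 0 and 0.11 m and x of vial_e in the frame of discard_lock between -0.052 and 0.052 m and y of vial_e in the frame of discard_lock between -0.052 and 0.052 m and z of vial_e in the frame of discard_lock between 0 and 0.11 m and value of joint gate above 0.091 m), for 0.2 s.
At the end, for the whole second after the job is handed in: every vial lies still in the canister, the gate is home within 3 mm, and the lock screw is down again, within 0.5 rad of tight (x of vial_a in the frame of discard_lock between -0.052 and 0.052 m and y of vial_a in the frame of discard_lock between -0.052 and 0.052 m and z of vial_a in the frame of discard_lock between 0 and 0.11 m and x of vial_b in the frame of discard_lock between -0.052 and 0.052 m and y of vial_b in the frame of discard_lock between -0.052 and 0.052 m and z of vial_b in the frame of discard_lock between 0 and 0.11 m and x of vial_c in the frame of discard_lock between -0.052 and 0.052 m and y of vial_c in the frame of discard_lock between -0.052 and 0.052 m and z of vial_c in the frame of discard_lock between 0 and 0.11 m and x of vial_d in the frame of discard_lock between -0.052 and 0.052 m and y of vial_d in the frame of discard_lock between -0.052 and 0.052 m and z of vial_d in the frame of discard_lock between 0 and 0.11 m and x of vial_e in the frame of discard_lock between -0.052 and 0.052 m and y of vial_e in the frame of discard_lock between -0.052 and 0.052 m and z of vial_e in the frame of discard_lock between 0 and 0.11 m and linear speed of each of vial_a, vial_b, vial_c, vial_d, vial_e below 0.05 m/s and value of joint gate below 0.003 m and value of joint lock_screw below 0.5 rad); the robot touches nothing.
It fails at once if the tweezers is shifted more than 4 cm (distance of tweezers from where it was at the start of the episode above 0.04 m).
It fails at once if the petri dish is shifted more than 4 cm (distance of petri_dish from where it was at the start of the episode above 0.04 m).
It fails at once if the marker is shifted more than 4 cm (distance of marker from where it was at the start of the episode above 0.04 m).
Of vial_a, vial_b, vial_c, vial_d, vial_e only 3 to 5 are there at a start; the rules pass over those that are not, and their reading is None.
At some moment in a run one of vial_a, vial_b, vial_c, vial_d, vial_e may be knocked a few centimetres aside while the robot is not near it.
Once in a run the grip may slacken for a moment while it holds something.
It also fails if it takes over 210 s, if anything falls off the work surface, if the arm or the gripper's body presses on something with over 40 N, if the wrist force passes 120 N, or if a joint passes its speed limit or range.

### The arm

A 7-joint arm with a two-finger parallel gripper is mounted at the origin on a cart in front of the work surface, level with it; the furniture and walls round the work are solid. World frame = base frame: x ahead of the robot, y to its left, z up, the work surface at z = 0. Lengths are in m, angles in rad, forces in N, time in s.
With the tool pointing down it reaches from about 0.4 to 0.85 m from the base axis. Payload 4.5 kg.
Tool frame: the origin (TCP) lies between the finger pads; the fingertips stand 11 mm ahead of it and the grasp point (between the pads) lies 8 mm behind it (r.nose_length is the distance from the TCP to the fingertips, in m); z points along the fingers, y is the line along which they close (so a half turn about z gives the same grasp; the last joint's range is limited). The gripper opens to 88 mm and grips with 3 to 60 N. Pads are 18 mm wide; open, the fingers measure 123 mm over their backs; the gripper's body (75 mm by 187 mm) begins 45 mm behind the grasp point.
Start: joints at [-1.227, 0.689, -0.195, 1.565, 0.157, 0.902, -0.215], TCP at [0.191, 0.595, 0.25] pointing down, gripper open.
Joint ranges: [-3.01, 3.01], [-0.46, 2.08], [-1.47, 1.51], [0.13, 2.56], [-1, 4.14], [0.04, 2.09], [-2.66, 2.66]. Speed limits (rad/s): [2.57, 2.57, 3.14, 3.14, 3.14, 3.14, 3.14].

### API

Orientations are given as a unit quaternion [x, y, z, w].
In Python, from plant import get_state, snapshot, camera_model, r gives the robot as it stands.
- The arm moves only by the shell command python3 -m inch 'ROWS' [FORCE]. ROWS is text: rows parted by semicolons, each of 7 numbers parted by spaces: the opening, from -1 (shut) to 1 (fully open), then the shift along the tool's x, y, z in m, then the turn, a rotation vector about the tool's x, y, z in rad. A call has 1 to 20 rows; each row shifts and turns the commanded pose from where the row before left it, along the tool's axes as they then stand; what a row does not reach is not made up. A row lasts 1/12 s, in which the tool goes at most 41.7 mm and 7.16 degrees, less where a joint would pass 70% of its speed; a pose out of reach is approached as far as the arm can. A call is refused whole if a number of a shift passes 0.0417 or a number of a turn 0.125, either way. A call with a gripper value outside its range is refused whole. The fingers move at their own pace and stop on an object; FORCE is the grip in N (left out, the last holds). Time passes only in rows, so rows that do not move let the fingers close. It gives the time, the measured TCP pose, the force, the opening and the grip force at its end, in the units of the state.
- get_state(): the state, without advancing time (a new reading comes with each control period).
- snapshot(name): name is "side" or "top" or "wrist"; returns (picture, depth): 420x560x3 uint8, red, green, blue; 420x560 float32, m along the optical axis (not along the pixel's ray), 0 where there is no reading.
- camera_model(name): a dict with "intrinsics" (3x3 intrinsics, pixels), "dist" ([k1, k2, p1, p2, k3] as OpenCV has them; the pictures are not rectified), "view" (4x4, takes a point from world to camera coordinates). Camera axes: x right, y down, z forward; pixel columns grow to the right and rows downward; lengths in m; the calibration is good to about 2 mm. A picture is of the moment at which its call begins: read the wrist's pose just before it. camera_model takes no time and is no camera call; for the wrist camera it gives the pose at the moment of the call.
- r.finish_job(): hands the job in; it is judged then, once.
The state is a dict: "clock": time; "q": joint angles; "qd": joint speeds; "joint_torque": joint torques, N m; "tool_pos": TCP position; "eef_rot": TCP orientation; "contact_force": force on the tool from outside, world axes, zero at the start; "moment": the same for the moment, N m; "opening": opening from 0.0 (shut) to 1.0 (fully open); "finger_force": force on a finger pad.
Only numpy, scipy, OpenCV 4.12 (cv2) and the standard library are available. Lean on these libraries where they do the work, as an engineer would, in place of code of your own. Each camera call takes 0.05 s, during which the arm holds its last target. There are 200 camera calls.

## Working session

There is one attempt and no reset: what is moved stays moved. The work goes in short steps, Python scripts to look and compute and a shell command to move; the robot and the scene stay as the last step left them, time stands still between calls to the robot, and variables do not carry over. Pictures are saved under pics/ and viewed, at most 14 in all, crops included, and the job is handed in when it is done.

```bash
ls; mkdir -p pics; python3 - <<'E'
from plant import *
import cv2
s=get_state();print({k:s[k] for k in('clock','tool_pos','eef_rot','opening','contact_force')})
for n in('top','side'):
    p,d=snapshot(n);cv2.imwrite(f'pics/{n}0.png',p[:,:,::-1]);m=camera_model(n);print(n,m)
E
```

```text
pics
{'clock': 0.0, 'tool_pos': array([0.19038708, 0.59464318, 0.24892789]), 'eef_rot': array([ 1.54226866e-01,  9.88035033e-01, -9.17493192e-04, -7.95076816e-05]), 'opening': 1.004615323684612, 'contact_force': array([-0.13949507, -0.28663792,  0.01424057])}
top {'intrinsics': array([[421.35351603,   0.        , 293.67929469],
       [  0.        , 421.35351603, 213.03712493],
       [  0.        ,   0.        ,   1.        ]]), 'dist': array([-0.08901696,  0.        ,  0.        ,  0.        ,  0.        ]), 'view': array([[-0.02654743, -0.99926981,  0.02747875, -0.09114326],
       [-0.99326048,  0.02326544, -0.11354441,  0.53277468],
       [ 0.1128222 , -0.03030787, -0.99315285,  1.08217304],
       [ 0.        ,  0.        ,  0.        ,  1.        ]])}
side {'intrinsics': array([[402.22731953,   0.        , 278.56327984],
       [  0.        , 402.22731953, 212.62517297],
       [  0.        ,   0.        ,   1.        ]]), 'dist': array([-0.08786005,  0.        ,  0.        ,  0.        ,  0.        ]), 'view': array([[ 0.83009573, -0.55733116, -0.01797385, -0.44867945],
       [-0.26137247, -0.36041397, -0.89542515,  0.23720015],
       [ 0.49257032,  0.74798646, -0.44484912,  0.89992371],
       [ 0.        ,  0.        ,  0.        ,  1.        ]])}
```

View pics/top0.png

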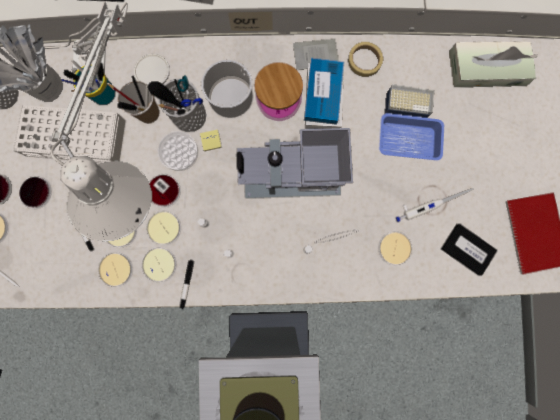

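View pics/side0.png

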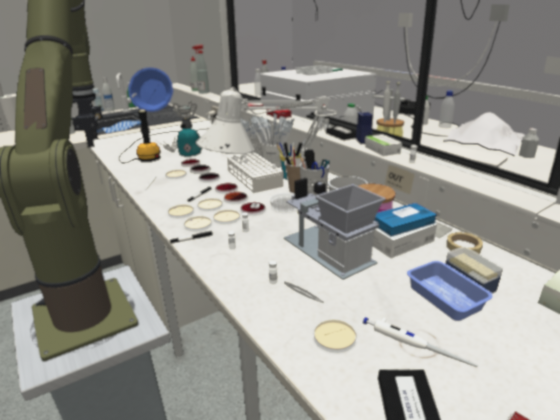

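The top view shows three white vials at about (203,223), (228,254) and (307,250). The marker is at (187,285), the tweezers at (335,237), the knob at (275,157), the tab at (240,163) and the hopper at (326,157). The side view shows the same three vials at (245,220), (232,240) and (272,270).

```bash
cat > h.py <<'E'
import numpy as np, cv2
from plant import *
def ray(m,uv):
    n=cv2.undistortPoints(np.array(uv,float).reshape(-1,1,2),m['intrinsics'],m['dist']).reshape(-1,2)
    R=m['view'][:3,:3];c=-R.T@m['view'][:3,3]
    return c,np.c_[n,np.ones(len(n))]@R
def plane(m,uv,z):
    c,d=ray(m,uv); return c+d*((z-c[2])/d[:,2])[:,None]
def cloud(m,d):
    v,u=np.mgrid[:d.shape[0],:d.shape[1]]
    c,r=ray(m,np.stack([u,v],-1).reshape(-1,2))
    P=(c+r*d.reshape(-1,1)).reshape(*d.shape,3); P[d==0]=np.nan
    return P
E
python3 - <<'E'
from h import *
m=camera_model('top');p,d=snapshot('top');P=cloud(m,d)
img=p[:,:,::-1].copy()
for u,v in((203,223),(228,254),(307,250)):
    w=P[v-8:v+9,u-8:u+9].reshape(-1,3);k=w[w[:,2]>0.03]
    print('vial',len(k),np.nanmean(k,0).round(4),np.nanmax(k[:,2]).round(4))
# lock: high points
Z=P[...,2]
def blob(z0,z1,u0,u1,v0,v1,n):
    M=np.zeros(Z.shape,bool);M[v0:v1,u0:u1]=True
    M&=(Z>z0)&(Z<z1);pts=P[M];r=cv2.minAreaRect(pts[:,:2].astype(np.float32)*1000);print(n,len(pts),pts[:,2].mean().round(4),r)
blob(.185,.205,262,290,140,175,'knob')
blob(.17,.185,232,250,140,185,'tab')
blob(.182,.205,295,360,120,195,'rim')
# other vial-height objects in bench front area
M=((Z>.035)&(Z<.075)&(P[...,0]<.5)).astype(np.uint8)
n,_,st,ce=cv2.connectedComponentsWithStats(M)
for i in range(1,n):
    if 4<st[i,4]<400:print(st[i],P[int(ce[i][1]),int(ce[i][0])].round(3))
for name,uv in(('marker',(187,285)),('tweez',(335,237))):print(name,plane(m,[uv],.01).round(3))
E
```

```text
vial 55 [0.51   0.1318 0.0548] 0.0642
vial 55 [0.43   0.0692 0.0504] 0.0569
vial 52 [ 0.4326 -0.1365  0.0582] 0.0634
knob 168 0.1922 ((640.6043090820312, -58.998939514160156), (32.28995895385742, 33.29194641113281), 23.583873748779297)
tab 107 0.1776 ((639.6535034179688, 25.274606704711914), (11.907550811767578, 42.97652816772461), 89.61283111572266)
rim 702 0.1928 ((642.8572998046875, -176.96112060546875), (132.46511840820312, 117.72355651855469), 0.2868068516254425)
[304 246   8   8  52] [ 0.434 -0.135  0.061]
[223 249   9   8  54] [0.432 0.07  0.051]
[235 394  50  26 232] [ 0.066 -0.011  0.083]
marker [[0.348 0.182 0.01 ]]
tweez [[ 0.465 -0.214  0.01 ]]
```

```bash
cat >> h.py <<'E'
from scipy.spatial.transform import Rotation as Ro
def go(t=None,yaw=90):  # yaw: world angle of tool y (deg), tool down; tool-frame shift & turn
    s=get_state();R=Ro.from_quat(s['eef_rot'])
    a=np.radians(yaw);y=np.array([np.cos(a),np.sin(a),0]);z=np.array([0,0,-1.]);T=Ro.from_matrix(np.c_[np.cross(y,z),y,z])
    print('t',round(s['clock'],2),'pos',s['tool_pos'].round(4),'open',round(s['opening'],3),'ff',np.round(s['finger_force'],1),'F',s['contact_force'].round(1),'q7',round(s['q'][6],2))
    print(' turn',(R.inv()*T).as_rotvec().round(4),end='')
    if t is not None:
        d=np.array(t)-s['tool_pos'];print(' shift now',R.inv().apply(d).round(4),'shift after turn',T.inv().apply(d).round(4))
    else:print()
E
python3 - <<'E'
from h import *
m=camera_model('top');p,d=snapshot('top');P=cloud(m,d);Z=P[...,2]
for y in np.arange(.15,.75,.05):
    o=[]
    for x in np.arange(.15,.7,.05):
        k=(abs(P[...,0]-x)<.025)&(abs(P[...,1]-y)<.025);o.append(round(float(np.nanmax(Z[k])),2) if k.any() else None)
    print(round(y,2),o)
go((.51,.132,.2))
E
```

```text
0.15 [0.01, -0.88, None, 0.01, 0.02, 0.02, 0.01, 0.06, 0.01, 0.01, 0.04]
0.2 [-0.8, -0.89, None, 0.02, 0.02, 0.02, 0.02, 0.25, 0.25, 0.23, 0.04]
0.25 [-0.88, -0.89, None, 0.01, 0.02, 0.02, 0.25, 0.3, 0.4, 0.39, 0.23]
0.3 [-0.88, -0.89, None, 0.01, 0.02, 0.02, 0.27, 0.32, 0.41, 0.41, 0.24]
0.35 [-0.88, -0.89, None, 0.01, 0.02, 0.02, 0.26, 0.31, 0.4, 0.4, 0.38]
0.4 [-0.89, -0.89, None, 0.01, 0.02, 0.02, 0.02, 0.26, 0.27, None, 0.35]
0.45 [-0.88, -0.88, None, 0.01, 0.01, 0.01, 0.02, 0.02, None, None, None]
0.5 [-0.88, -0.89, None, 0.01, 0.01, 0.01, 0.01, 0.01, 0.01, 0.01, None]
0.55 [0.25, 0.25, None, 0.01, 0.0, 0.01, 0.01, 0.01, 0.01, 0.02, 0.02]
0.6 [-0.89, -0.89, None, 0.01, 0.01, 0.01, 0.01, 0.01, 0.02, 0.02, 0.02]
0.65 [-0.89, -0.89, None, 0.01, 0.01, 0.01, 0.01, 0.01, 0.02, 0.02, 0.02]
0.7 [-0.89, -0.89, None, 0.01, 0.01, 0.01, 0.01, 0.02, 0.02, 0.02, 0.02]
t 0.2 pos [0.1905 0.5949 0.2492] open 1.0 ff 0.0 F [ 0.1 -1.  -0.9] q7 -0.22
 turn [-1.100e-03 -1.000e-04 -3.098e-01] shift now [-0.4454 -0.3434  0.0496] shift after turn [-0.3195 -0.4629  0.0492]
```

```bash
python3 -m inch '0 0 0 0 0 0 -0.1035;0 0 0 0 0 0 -0.1035;0 0 0 0 0 0 -0.1035;0 -.02 -.033 0 0 0 0;0 -.02 -.033 0 0 0 0;0 -.02 -.033 0 0 0 0;0 -.02 -.033 0 0 0 0;0 -.02 -.033 0 0 0 0;0 -.02 -.033 0 0 0 0;0 -.02 -.033 0 0 0 0;0 -.02 -.033 0 0 0 0;0 -.01 -.033 0 0 0 0;0 -.01 -.033 0 0 0 0;0 -.01 -.033 0 0 0 0;0 -.01 -.033 0 0 0 0;0 -.01 -.033 0 0 0 0;0 -.01 -.033 0 0 0 0;0 -.01 -.033 0 0 0 0;0 -.01 -.033 0 0 0 0'; python3 - <<'E'
from h import *
go((.432,.069,.035))
m=camera_model('top');p,d=snapshot('top');P=cloud(m,d);Z=P[...,2]
for c in((.51,.132),):
  k=(P[...,2]>.1)&(P[...,1]>.1)&(P[...,0]<.75)
  q=P[k];dd=np.hypot(*(q[:,:2]-c).T);i=np.argsort(dd)[:200:25];print(q[i].round(3),dd[i].round(3))
print(np.linalg.inv(camera_model('wrist')['view'])[:3].round(3))
E
```

```text
clock: 1.78
tool_pos: [0.4311, 0.0658, 0.2498]
eef_rot: [-0.0, 1.0, 0.0, 0.0]
contact_force: [0.1, 0.6, -0.4]
opening: 0.499
finger_force: 0.0
t 1.78 pos [0.4311 0.0658 0.2498] open 0.499 ff 0.0 F [ 0.1  0.6 -0.4] q7 1.0
 turn [0.0001 0.0002 0.0008] shift now [-0.0008  0.0032  0.2148] shift after turn [-0.0009  0.0032  0.2148]
[[0.454 0.11  0.566]
 [0.451 0.103 0.583]
 [0.445 0.109 0.592]
 [0.445 0.102 0.589]
 [0.442 0.103 0.599]
 [0.437 0.108 0.603]
 [0.433 0.11  0.605]
 [0.43  0.107 0.61 ]] [0.061 0.066 0.069 0.071 0.074 0.077 0.08  0.084]
[[ 0.011  0.966  0.259  0.366]
 [ 1.    -0.01  -0.008  0.059]
 [-0.005  0.259 -0.966  0.385]]
```

```bash
python3 -m inch '0 0 .003 .037 0 0 0;0 0 0 .037 0 0 0;0 0 0 .037 0 0 0;0 0 0 .037 0 0 0;0 0 0 .037 0 0 0;0 0 0 .025 0 0 0;0 0 0 .012 0 0 0;0 0 0 0 0 0 0;-1 0 0 0 0 0 0;-1 0 0 0 0 0 0;-1 0 0 0 0 0 0;-1 0 0 0 0 0 0;-1 0 0 0 0 0 0;-1 0 0 0 0 0 0' 20; python3 -c "
from h import *
go((.6425,-.173,.27))"
```

```text
clock: 3.0
tool_pos: [0.4338, 0.07, 0.052]
eef_rot: [-0.0, 1.0, -0.002, -0.001]
contact_force: [-0.2, 0.1, 5.2]
opening: 0.214
finger_force: 20.0
t 3.0 pos [0.4338 0.07   0.052 ] open 0.214 ff 20.0 F [-0.2  0.1  5.2] q7 0.43
 turn [-0.0031 -0.0018  0.0006] shift now [-0.2082 -0.2437 -0.2176] shift after turn [-0.2087 -0.243  -0.218 ]
```

```bash
python3 -m inch '0 0 0 0 0 0 0;0 0 0 0 0 0 0;0 0 0 0 0 0 0;0 0 0 .008 0 0 0;0 0 0 .008 0 0 0;0 0 0 .008 0 0 0;0 0 0 0 0 0 0;0 0 0 0 0 0 0'; python3 -c "
from h import *
go((.432,.069,.026));print(get_state()['q'].round(2))
p,d=snapshot('wrist');cv2.imwrite('pics/w1.png',p[:,:,::-1])
m=camera_model('wrist');print((np.linalg.inv(m['view'])).round(3))"
```

```text
clock: 3.67
tool_pos: [0.4341, 0.0691, 0.0387]
eef_rot: [-0.001, 1.0, -0.003, -0.003]
contact_force: [-0.6, 0.2, -0.7]
opening: 0.499
finger_force: 0.0
t 3.67 pos [0.4341 0.0691 0.0387] open 0.499 ff 0.0 F [-0.6  0.2 -0.7] q7 -0.11
 turn [-0.0063 -0.0052  0.0013] shift now [ 0.002  -0.      0.0127] shift after turn [ 0.0021 -0.0001  0.0127]
[-0.24  0.89 -0.05  2.25  1.42  0.04 -0.11]
[[ 0.     0.967  0.255  0.368]
 [ 1.     0.001 -0.005  0.07 ]
 [-0.006  0.255 -0.967  0.175]
 [ 0.     0.     0.     1.   ]]
```

View pics/w1.png

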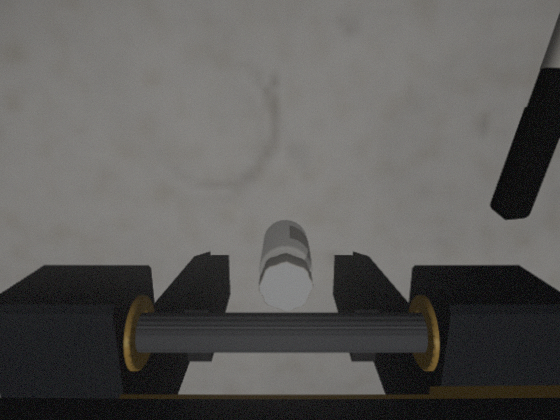

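The vial stands upright at (285,265), centred between the fingers. Joint 6 is at its limit, so the last of the descent is slow.

```bash
python3 -m inch '0 .002 0 .004 0 0 0;0 0 0 .004 0 0 0;0 0 0 .004 0 0 0;0 0 0 0 0 0 0;-1 0 0 0 0 0 0;-1 0 0 0 0 0 0;-1 0 0 0 0 0 0;-1 0 0 0 0 0 0;-1 0 0 0 0 0 0' 20;python3 -m inch '-1 0 0 -.02 0 0 0;-1 0 0 -.037 0 0 0;-1 0 0 -.037 0 0 0;-1 0 0 -.037 0 0 0;-1 0 0 -.037 0 0 0;-1 0 0 -.037 0 0 0;-1 0 0 -.02 0 0 0;-1 0 0 0 0 0 0'; python3 -c "
from h import *
go((.6425,-.173,.27));print(get_state()['q'].round(2))"
```

```text
clock: 4.47
tool_pos: [0.4333, 0.069, 0.029]
eef_rot: [-0.001, 1.0, -0.004, -0.002]
contact_force: [0.6, -0.0, 0.7]
opening: 0.23
finger_force: 20.0
clock: 5.13
tool_pos: [0.4389, 0.0703, 0.2192]
eef_rot: [0.001, 1.0, -0.005, 0.008]
contact_force: [0.4, 0.5, -0.1]
opening: 0.231
finger_force: 20.0
t 5.13 pos [0.4389 0.0703 0.2192] open 0.231 ff 20.0 F [ 0.4  0.5 -0.1] q7 0.58
 turn [-0.0097  0.0167 -0.0029] shift now [-0.2051 -0.2432 -0.0451] shift after turn [-0.2036 -0.2433 -0.0508]
[ 0.19  0.59 -0.72  2.12  0.67  0.66  0.58]
```

```bash
python3 -m inch '-1 -.02 -.0243 -.03 -.005 .008 0;-1 -.02 -.0243 -.02 -.005 .008 0;-1 -.02 -.0243 0 0 0 0;-1 -.02 -.0243 0 0 0 0;-1 -.02 -.0243 0 0 0 0;-1 -.02 -.0243 0 0 0 0;-1 -.02 -.0243 0 0 0 0;-1 -.02 -.0243 0 0 0 0;-1 -.02 -.0243 0 0 0 0;-1 -.02 -.0243 0 0 0 0;-1 0 0 0 0 0 0;-1 0 0 0 0 0 0'; python3 -c "
from h import *
go((.6425,-.173,.192));print(get_state()['q'].round(2))"
```

```text
clock: 6.13
tool_pos: [0.6352, -0.174, 0.2617]
eef_rot: [0.003, 1.0, -0.001, -0.005]
contact_force: [-0.3, 1.2, -0.4]
opening: 0.232
finger_force: 20.0
t 6.13 pos [ 0.6352 -0.174   0.2617] open 0.232 ff 20.0 F [-0.3  1.2 -0.4] q7 1.29
 turn [-0.0022 -0.0093 -0.0052] shift now [-0.0079  0.0012  0.0696] shift after turn [-0.0073  0.001   0.0697]
[ 0.57  0.82 -0.76  1.41  0.58  1.15  1.29]
```

```bash
python3 -m inch '-1 -.007 .001 .035 0 0 0;-1 0 0 .035 0 0 0;-1 0 0 0 0 0 0;-.2 0 0 0 0 0 0;-.2 0 0 0 0 0 0;-.2 0 0 0 0 0 0;-.2 0 0 0 0 0 0;-.2 0 0 -.035 0 0 0;-.2 0 0 -.035 0 0 0;-.2 0 0 -.01 0 0 0' 20; python3 -c "
from h import *
go((.4335,-.1355,.2))
p,d=snapshot('top');cv2.imwrite('pics/t1.png',p[:,:,::-1])"
```

```text
clock: 6.97
tool_pos: [0.6454, -0.1707, 0.2811]
eef_rot: [0.001, 1.0, -0.001, 0.002]
contact_force: [0.4, 0.5, 0.3]
opening: 0.4
finger_force: 0.0
t 6.97 pos [ 0.6454 -0.1707  0.2811] open 0.4 ff 0.0 F [0.4 0.5 0.3] q7 1.3
 turn [-0.0018  0.0038 -0.0026] shift now [0.2123 0.0348 0.0802] shift after turn [0.2119 0.0352 0.0811]
```

View pics/t1.png

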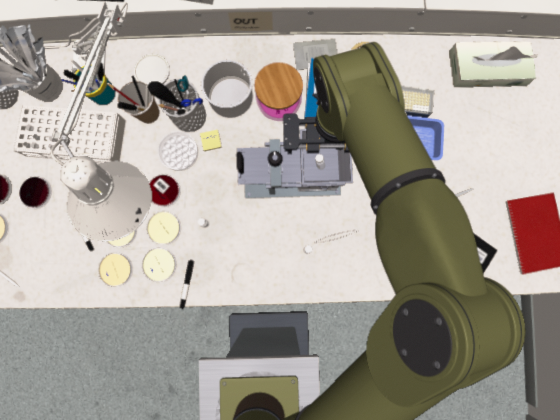

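The vial is in the hopper at (320,160). The other two are still standing where they were, at (203,223) and (308,250). Next is the one near the tweezers.

```bash
python3 -m inch '0 .0212 .0035 0 0 0 0;0 .0212 .0035 0 0 0 0;0 .0212 .0035 0 0 0 0;0 .0212 .0035 0 0 0 0;0 .0212 .0035 0 0 0 0;0 .0212 .0035 0 0 0 0;0 .0212 .0035 0.015 0 0 0;0 .0212 .0035 0.015 0 0 0;0 .0212 .0035 .025 0 0 0;0 .0212 .0035 .025 0 0 0;0 0 0 .02 0 0 0;0 0 0 .02 0 0 0;0 0 0 .02 0 0 0;0 0 0 0 0 0 0'; python3 -c "
from h import *
go((.4335,-.1355,.033))
p,d=snapshot('wrist');cv2.imwrite('pics/w2.png',p[:,:,::-1]);P=cloud(camera_model('wrist'),d)
k=(P[...,2]>.05)&(P[...,2]<.068)&(np.hypot(P[...,0]-.4335,P[...,1]+.1355)<.03);print(k.sum(),P[k].mean(0).round(4))"
```

```text
clock: 8.18
tool_pos: [0.4278, -0.136, 0.1332]
eef_rot: [0.001, 1.0, -0.0, -0.006]
contact_force: [0.1, 1.1, 0.4]
opening: 0.498
finger_force: 0.0
t 8.18 pos [ 0.4278 -0.136   0.1332] open 0.498 ff 0.0 F [0.1 1.1 0.4] q7 0.85
 turn [-0.0009 -0.0114 -0.0016] shift now [-0.0068  0.0006  0.1001] shift after turn [-0.0057  0.0005  0.1002]
891 [ 0.4323 -0.1363  0.0612]
```

View pics/w2.png

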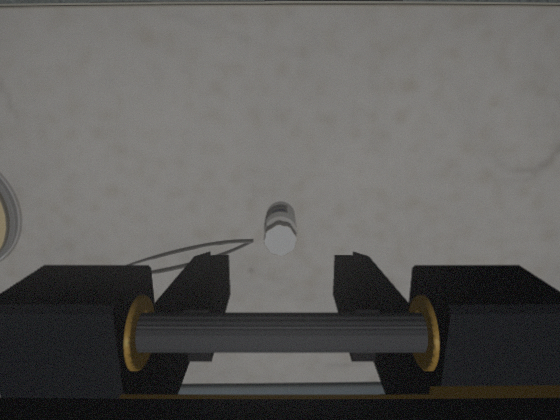

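The wrist view shows the vial at (280,230) and the tip of the tweezers at (250,241), so the fingertips must stay above the tweezers.

```bash
python3 -m inch '0 -.004 0 .025 0 -.011 0;0 0 0 .025 0 0 0;0 0 0 .025 0 0 0;0 0 0 .015 0 0 0;0 0 0 .007 0 0 0;0 0 0 0 0 0 0' 20; python3 -c "
from h import *
go((.4325,-.1363,.036))"
```

```text
clock: 8.73
tool_pos: [0.4345, -0.1361, 0.0381]
eef_rot: [0.0, 1.0, -0.001, 0.002]
contact_force: [0.8, 0.0, -0.4]
opening: 0.5
finger_force: 0.0
t 8.73 pos [ 0.4345 -0.1361  0.0381] open 0.5 ff 0.0 F [ 0.8  0.  -0.4] q7 0.44
 turn [-0.0022  0.0048 -0.001 ] shift now [ 0.002  -0.0002  0.0021] shift after turn [ 0.002  -0.0002  0.0021]
```

```bash
python3 -m inch '-1 .001 0 .002 0 0 0;-1 0 0 0 0 0 0;-1 0 0 0 0 0 0;-1 0 0 0 0 0 0;-1 0 0 0 0 0 0;-1 0 0 -.015 0 0 0;-1 0 0 -.03 0 0 0;-1 0 0 -.03 0 0 0;-1 0 0 -.03 0 0 0;-1 0 0 -.03 0 0 0;-1 0 0 -.03 0 0 0;-1 0 0 -.03 0 0 0;-1 0 0 -.03 0 0 0;-1 0 0 -.01 0 0 0;-1 0 0 0 0 0 0' 20; python3 -c "
from h import *
go((.6425,-.172,.27));p,d=snapshot('top');P=cloud(camera_model('top'),d)
k=(P[...,2]>.118)&(P[...,2]<.185)&(abs(P[...,0]-.6425)<.045)&(P[...,1]<-.13)&(P[...,1]>-.21);print(k.sum(),P[k].mean(0).round(3),P[k].max(0).round(3),P[k].min(0).round(3))
q=P[k];print(q[q[:,2]>.128].round(3)[::6])"
```

```text
clock: 9.98
tool_pos: [0.433, -0.1362, 0.2737]
eef_rot: [0.002, 1.0, -0.002, 0.005]
contact_force: [0.0, -0.2, -0.1]
opening: 0.23
finger_force: 20.0
t 9.98 pos [ 0.433  -0.1362  0.2737] open 0.23 ff 20.0 F [ 0.  -0.2 -0.1] q7 1.17
 turn [-0.003   0.0094 -0.0031] shift now [-0.2096 -0.0351  0.0058] shift after turn [-0.2095 -0.0358  0.0037]
800 [ 0.642 -0.169  0.125] [ 0.687 -0.13   0.175] [ 0.598 -0.21   0.118]
[[ 0.687 -0.151  0.137]
 [ 0.643 -0.168  0.174]
 [ 0.641 -0.17   0.172]
 [ 0.639 -0.168  0.169]
 [ 0.64  -0.162  0.155]
 [ 0.636 -0.175  0.171]
 [ 0.634 -0.168  0.17 ]
 [ 0.634 -0.162  0.159]
 [ 0.631 -0.175  0.17 ]
 [ 0.629 -0.165  0.172]
 [ 0.632 -0.181  0.155]
 [ 0.626 -0.17   0.173]
 [ 0.628 -0.164  0.156]
 [ 0.629 -0.179  0.151]
 [ 0.626 -0.171  0.154]
 [ 0.625 -0.17   0.147]
 [ 0.626 -0.171  0.131]]
```

```bash
python3 -m inch '-1 -.0235 -.004 0 -.001 .005 0;-1 -.0235 -.004 0 -.001 .004 0;-1 -.0235 -.004 0 0 0 0;-1 -.0235 -.004 0 0 0 0;-1 -.0235 -.004 0 0 0 0;-1 -.0235 -.004 0 0 0 0;-1 -.0235 -.004 0 0 0 0;-1 -.0235 -.004 0 0 0 0;-1 -.0235 -.004 0 0 0 0;-1 -.0235 -.004 0 0 0 0;-1 0 0 .02 0 0 0;-1 0 0 .025 0 0 0;-1 0 0 .025 0 0 0;-1 0 0 0 0 0 0;-.3 0 0 0 0 0 0;-.3 0 0 0 0 0 0;-.3 0 0 0 0 0 0;-.3 0 0 -.035 0 0 0;-.3 0 0 -.035 0 0 0;-.3 0 0 -.01 0 0 0'; python3 -c "
from h import *
go((.51,.132,.27))
p,d=snapshot('top');P=cloud(camera_model('top'),d);cv2.imwrite('pics/t2.png',p[:,:,::-1])
def near(z):
  k=(P[...,2]>z)&(P[...,2]<.4)&(P[...,1]>.16)&(P[...,0]<.66)&(P[...,0]>.4);q=P[k];d=np.hypot(*(q[:,:2]-(.51,.132)).T);i=np.argsort(d)[:60:8];print(q[i].round(3),d[i].round(3))
near(.1)
k=(P[...,2]>.05)&(P[...,2]<.07)&(np.hypot(P[...,0]-.51,P[...,1]-.132)<.06);print(k.sum(),P[k].mean(0).round(4))"
```

```text
clock: 11.7
tool_pos: [0.6698, -0.1758, 0.2881]
eef_rot: [0.001, 1.0, 0.0, 0.003]
contact_force: [0.7, 0.7, 0.2]
opening: 0.345
finger_force: 0.0
t 11.7 pos [ 0.6698 -0.1758  0.2881] open 0.345 ff 0.0 F [0.7 0.7 0.2] q7 1.33
 turn [ 0.0001  0.0065 -0.0029] shift now [0.1608 0.3074 0.017 ] shift after turn [0.1598 0.3078 0.0181]
[[0.528 0.215 0.234]
 [0.512 0.218 0.238]
 [0.519 0.218 0.237]
 [0.512 0.219 0.239]
 [0.51  0.22  0.237]
 [0.517 0.22  0.237]
 [0.541 0.216 0.232]
 [0.521 0.221 0.241]] [0.085 0.086 0.086 0.087 0.088 0.088 0.089 0.09 ]
38 [0.5108 0.1335 0.0602]
```

View pics/t2.png

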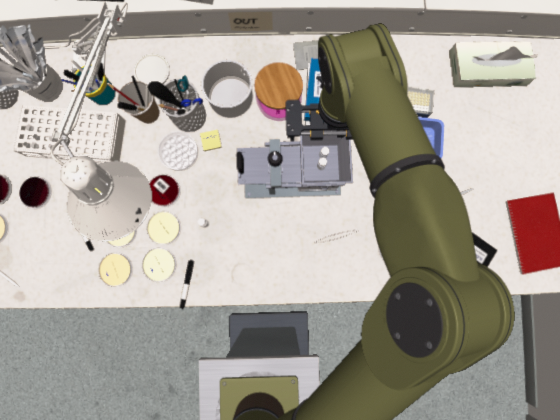

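Both dropped vials are in the hopper at (322,163) and (325,150), and the last is at (203,223). The lamp shade's edge is 85 mm from it, so I'll turn the gripper's long side along x.

```bash
python3 -m inch '0 0 0 0 0 0 -.121;0 0 0 0 0 0 -.121;0 0 0 0 0 0 -.121;0 0 0 0 0 0 -.121;0 0 0 0 0 0 -.121;0 0 0 0 0 0 -.121;0 0 0 0 0 0 -.121;0 0 0 0 0 0 -.121;0 0 0 0 0 0 -.121;0 0 0 0 0 0 -.121;0 0 0 0 0 0 -.121;0 0 0 0 0 0 -.121;0 0 0 0 0 0 -.121;0 0 0 0 0 0 0'; python3 -m inch '0 -.0257 .0133 0 0 0 0;0 -.0257 .0133 0 0 0 0;0 -.0257 .0133 0 0 0 0;0 -.0257 .0133 0 0 0 0;0 -.0257 .0133 0 0 0 0;0 -.0257 .0133 0 0 0 0;0 -.0257 .0133 0 0 0 0;0 -.0257 .0133 0 0 0 0;0 -.0257 .0133 0 0 0 0;0 -.0257 .0133 0 0 0 0;0 -.0257 .0133 0 0 0 0;0 -.0257 .0133 0 0 0 0;0 0 0 0 0 0 0'; python3 -c "
from h import *
go((.511,.1335,.034),180);print(get_state()['q'].round(2))
p,d=snapshot('wrist');cv2.imwrite('pics/w3.png',p[:,:,::-1]);P=cloud(camera_model('wrist'),d)
k=(P[...,2]>.05)&(P[...,2]<.068)&(np.hypot(P[...,0]-.51,P[...,1]-.1335)<.06);print(k.sum(),P[k].mean(0).round(4))"
```

```text
clock: 12.92
tool_pos: [0.6665, -0.1746, 0.2777]
eef_rot: [-0.701, 0.713, 0.005, -0.001]
contact_force: [-0.6, 0.0, -0.5]
opening: 0.499
finger_force: 0.0
clock: 14.0
tool_pos: [0.51, 0.142, 0.2826]
eef_rot: [-0.702, 0.713, 0.004, -0.001]
contact_force: [0.1, 0.2, 0.3]
opening: 0.495
finger_force: 0.0
t 14.0 pos [0.51   0.142  0.2826] open 0.495 ff 0.0 F [0.1 0.2 0.3] q7 1.91
 turn [ 0.0075  0.004  -0.0154] shift now [ 0.0095 -0.003   0.2485] shift after turn [ 0.0085 -0.001   0.2486]
[ 0.33  0.82 -1.31  1.78  0.84  1.24  1.91]
317 [0.511  0.1326 0.0599]
```

View pics/w3.png

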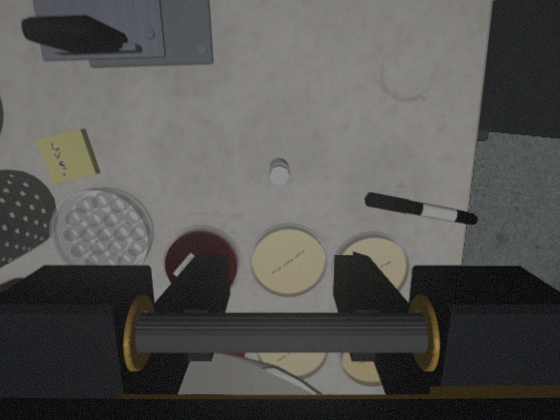

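The vial stands at (280,175), and the shade edge is just visible at the bottom (280,380). I'll go down in two stages.

```bash
python3 -m inch '0 .009 -.002 .02 0 0 -.015;0 0 0 .02 0 0 0;0 0 0 .02 0 0 0;0 0 0 .02 0 0 0;0 0 0 .02 0 0 0;0 0 0 .02 0 0 0;0 0 0 .02 0 0 0;0 0 0 .02 0 0 0;0 0 0 0 0 0 0'; python3 -c "
from h import *
go((.511,.1326,.034),180);print(get_state()['q'].round(2))"
```

```text
clock: 14.8
tool_pos: [0.5127, 0.1241, 0.1176]
eef_rot: [-0.703, 0.711, 0.003, -0.006]
contact_force: [0.4, 0.4, -0.5]
opening: 0.503
finger_force: 0.0
t 14.8 pos [0.5127 0.1241 0.1176] open 0.503 ff 0.0 F [ 0.4  0.4 -0.5] q7 1.73
 turn [ 0.0133 -0.0043 -0.0106] shift now [-0.0088  0.0007  0.0835] shift after turn [-0.0085  0.0017  0.0836]
[ 0.27  1.03 -1.13  1.93  1.13  1.02  1.73]
```

```bash
python3 -m inch '0 -.0085 .001 0 .012 0 0;0 0 0 .016 0 0 0;0 0 0 .016 0 0 0;0 0 0 .016 0 0 0;0 0 0 .016 0 0 0;0 0 0 .016 0 0 0;0 0 0 .003 0 0 0;0 0 0 0 0 0 0'; python3 -c "
from h import *
go((.511,.1326,.034),180);print(get_state()['q'].round(2))"
```

```text
clock: 15.47
tool_pos: [0.5136, 0.1348, 0.0381]
eef_rot: [-0.704, 0.71, -0.002, 0.001]
contact_force: [-0.7, 0.9, 0.1]
opening: 0.503
finger_force: 0.0
t 15.47 pos [0.5136 0.1348 0.0381] open 0.503 ff 0.0 F [-0.7  0.9  0.1] q7 1.59
 turn [-0.0037 -0.001  -0.0085] shift now [0.0023 0.0026 0.0041] shift after turn [0.0022 0.0026 0.0041]
[ 0.22  1.15 -1.03  1.96  1.33  0.94  1.59]
```

```bash
python3 -m inch '-1 .002 .002 .003 0 0 0;-1 0 0 0 0 0 0;-1 0 0 0 0 0 0;-1 0 0 0 0 0 0;-1 0 0 0 0 0 0;-1 0 0 -.015 0 0 0;-1 0 0 -.025 0 0 0;-1 0 0 -.025 0 0 0;-1 0 0 -.025 0 0 0;-1 0 0 -.025 0 0 0;-1 0 0 -.025 0 0 0;-1 0 0 -.025 0 0 0;-1 0 0 -.025 0 0 0;-1 0 0 -.025 0 0 0;-1 0 0 -.025 0 0 0;-1 0 0 0 0 0 0' 20; python3 -c "
from h import *
go((.6425,-.19,.28),180);p,d=snapshot('top');P=cloud(camera_model('top'),d)
k=(P[...,2]>.16)&(P[...,2]<.188)&(abs(P[...,0]-.6425)<.045)&(P[...,1]<-.13)&(P[...,1]>-.21);print(k.sum())
n,_,st,ce=cv2.connectedComponentsWithStats(k.astype(np.uint8))
for c,s in zip(ce[1:],st[1:]):print(s[4],P[int(c[1]),int(c[0])].round(3))"
```

```text
clock: 16.8
tool_pos: [0.5116, 0.136, 0.2799]
eef_rot: [-0.705, 0.709, -0.003, 0.006]
contact_force: [0.4, 0.4, -1.0]
opening: 0.233
finger_force: 19.7
t 16.8 pos [0.5116 0.136  0.2799] open 0.233 ff 19.7 F [ 0.4  0.4 -1. ] q7 1.92
 turn [-0.0114  0.0043 -0.0058] shift now [ 0.3252 -0.1328  0.    ] shift after turn [ 3.260e-01 -1.309e-01 -1.000e-04]
129
73 [ 0.663 -0.175  0.178]
56 [ 0.636 -0.17   0.171]
```

```bash
python3 -m inch '-1 .0241 -.0097 0 -.01 0 0;-1 .0241 -.0097 0 0 0 0;-1 .0241 -.0097 0 0 0 0;-1 .0241 -.0097 0 0 0 0;-1 .0241 -.0097 0 0 0 0;-1 .0241 -.0097 0 0 0 0;-1 .0241 -.0097 0 0 0 0;-1 .0241 -.0097 0 0 0 0;-1 .0241 -.0097 0 0 0 0;-1 .0241 -.0097 0 0 0 0;-1 .0241 -.0097 0 0 0 0;-1 .0241 -.0097 0 0 0 0;-1 .0241 -.0097 0 0 0 0;-1 .0241 -.0097 0 0 0 0;-1 0 0 0 0 0 0' 20; python3 -c "
from h import *
go((.648,-.201,.198),180)"
```

```text
clock: 18.1
tool_pos: [0.6443, -0.2112, 0.2706]
eef_rot: [-0.701, 0.713, 0.003, -0.004]
contact_force: [0.3, -0.8, -2.1]
opening: 0.234
finger_force: 19.7
t 18.1 pos [ 0.6443 -0.2112  0.2706] open 0.234 ff 19.7 F [ 0.3 -0.8 -2.1] q7 2.65
 turn [ 0.009  -0.0016 -0.0166] shift now [-0.0104 -0.0042  0.0726] shift after turn [-0.0102 -0.0037  0.0726]
```

```bash
python3 -m inch '-1 -.010 -.004 0 .009 0 0;-1 0 0 0 0 0 .1;-1 0 0 0 0 0 .1;-1 0 0 0.01 0 0 .1;-1 0 0 .02 0 0 0;-1 0 0 .02 0 0 0;-1 0 0 .02 0 0 0;-1 0 0 0 0 0 0'; python3 -c "
from h import *
go((.648,-.201,.198),163)"
```

```text
clock: 18.77
tool_pos: [0.6459, -0.1927, 0.1998]
eef_rot: [-0.593, 0.805, 0.001, -0.001]
contact_force: [-0.3, -0.5, -0.1]
opening: 0.231
finger_force: 19.7
t 18.77 pos [ 0.6459 -0.1927  0.1998] open 0.231 ff 19.7 F [-0.3 -0.5 -0.1] q7 2.29
 turn [ 0.0034 -0.0011 -0.0051] shift now [ 0.0073 -0.0045  0.0018] shift after turn [ 0.0074 -0.0044  0.0018]
```

```bash
python3 -m inch '-1 .008 -.004 0 0 0 0;-1 0 0 0 0 0 0;-.3 0 0 0 0 0 0;-.3 0 0 0 0 0 0;-.3 0 0 0 0 0 0;-.3 0 0 -.03 0 0 0;-.3 0 0 -.03 0 0 0;-.3 0 0 -.02 0 0 0;-.3 0 0 0 0 0 .12;-.3 0 0 0 0 0 .12;-.3 0 0 0 0 0 .12;-.3 0 0 0 0 0 .12;-.3 0 0 0 0 0 .12;-.3 0 0 0 0 0 .12;-.3 0 0 0 0 0 .12;-.3 0 0 0 0 0 .12;-.3 0 0 0 0 0 .12;-.3 0 0 0 0 0 .12;-.3 0 0 0 0 0 0'; python3 -c "
from h import *
go((.6405,-.059,.26),90);print(get_state()['q'].round(2))
p,d=snapshot('top');P=cloud(camera_model('top'),d);cv2.imwrite('pics/t3.png',p[:,:,::-1])
k=(P[...,2]>.13)&(P[...,2]<.188)&(abs(P[...,0]-.6425)<.045)&(P[...,1]<-.13)&(P[...,1]>-.215)
n,_,st,ce=cv2.connectedComponentsWithStats(k.astype(np.uint8))
for c,s in zip(ce[1:],st[1:]):
  if s[4]>15:print(s,P[int(c[1]),int(c[0])].round(3))"
```

```text
clock: 20.35
tool_pos: [0.6496, -0.2028, 0.2853]
eef_rot: [-0.031, 1.0, -0.0, 0.002]
contact_force: [0.6, -0.1, 0.4]
opening: 0.35
finger_force: 0.0
t 20.35 pos [ 0.6496 -0.2028  0.2853] open 0.35 ff 0.0 F [ 0.6 -0.1  0.4] q7 1.26
 turn [-0.0004  0.0046  0.0622] shift now [0.0003 0.1441 0.0252] shift after turn [0.0091 0.1438 0.0253]
[ 0.71  0.92 -1.1   1.31  0.81  1.37  1.26]
[330 146  11  15  79] [ 0.659 -0.202  0.146]
[317 148  12  22 161] [ 0.643 -0.17   0.171]
```

View pics/t3.png

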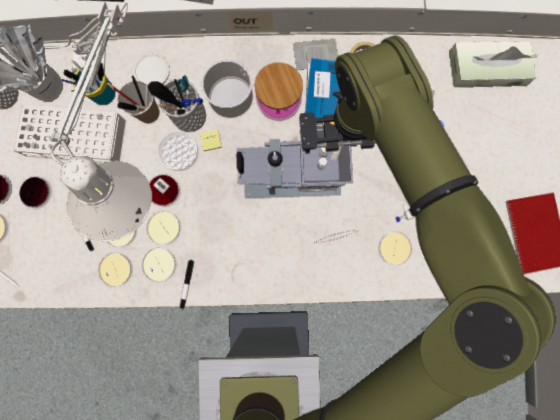

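All three vials are in the hopper: two standing at (322,160) and one leaning at (335,153). The bench is clear of vials. I'll go over the knob and pre-turn clockwise to make room for unscrewing.

```bash
python3 -m inch '.3 .001 .024 0 0 0 0.0622;.3 .002 .024 0 0 0 0;.3 .002 .024 0 0 0 0;.3 .002 .024 0 0 0 0;.3 .002 .024 0 0 0 0;.3 0 .024 0 0 0 0;.3 0 0 0 0 0 .12;.3 0 0 0 0 0 .12;.3 0 0 0 0 0 .12;.3 0 0 0 0 0 .12;.3 0 0 0 0 0 .12;.3 0 0 0 0 0 .12;.3 0 0 0 0 0 .12;.3 0 0 0 0 0 .12;.3 0 0 0 0 0 .12;.3 0 0 0 0 0 .12;.3 0 0 0 0 0 .12;.3 0 0 0 0 0 .12;.3 0 0 0 0 0 .12;.3 0 0 0 0 0 .12'; python3 -m inch '.3 0 0 0 0 0 .12;.3 0 0 0 0 0 .12;.3 0 0 0 0 0 .12;.3 0 0 0 0 0 .12;.3 0 0 0 0 0 .12;.3 0 0 0 0 0 .12;.3 0 0 0 0 0 .12;.3 0 0 0 0 0 .12;.3 0 0 0 0 0 .12;.3 0 0 0 0 0 .12;.3 0 0 0 0 0 .12;.3 0 0 0 0 0 .12;.3 0 0 0 0 0 .1;.3 0 0 0 0 0 0'; python3 -c "
from h import *
go((.6405,-.059,.17),-90);print(get_state()['q'].round(2))"
```

```text
clock: 22.07
tool_pos: [0.6385, -0.0589, 0.2845]
eef_rot: [0.744, 0.668, 0.002, 0.001]
contact_force: [0.5, -0.6, 0.9]
opening: 0.647
finger_force: 0.0
clock: 23.23
tool_pos: [0.6385, -0.0586, 0.2844]
eef_rot: [0.999, -0.037, 0.002, -0.0]
contact_force: [0.2, -0.2, 0.6]
opening: 0.65
finger_force: 0.0
t 23.23 pos [ 0.6385 -0.0586  0.2844] open 0.65 ff 0.0 F [ 0.2 -0.2  0.6] q7 -1.8
 turn [-0.0006 -0.0032 -0.0739] shift now [0.0017 0.0003 0.1144] shift after turn [0.002  0.0004 0.1144]
[ 0.16  0.68 -0.27  1.47  0.2   1.01 -1.8 ]
```

```bash
python3 -m inch '.3 .002 0 .03 0 0 .1;.3 0 0 .03 0 0 .1;.3 0 0 .03 0 0 .1;.3 0 0 .02 0 0 0;.3 0 0 .004 0 0 0;.3 0 0 0 0 0 0' 20; python3 -c "
from h import *
go((.6405,-.059,.17),-110);print(get_state()['q'].round(2))"
```

```text
clock: 23.73
tool_pos: [0.6401, -0.059, 0.169]
eef_rot: [0.983, -0.185, 0.0, -0.001]
contact_force: [0.8, -0.3, 0.3]
opening: 0.65
finger_force: 0.0
t 23.73 pos [ 0.6401 -0.059   0.169 ] open 0.65 ff 0.0 F [ 0.8 -0.3  0.3] q7 -2.07
 turn [-0.0012  0.     -0.0223] shift now [ 0.0003 -0.0001 -0.001 ] shift after turn [ 0.0003 -0.0001 -0.001 ]
[ 0.11  0.81 -0.16  1.58  0.17  0.76 -2.07]
```

Grip, then the first undoing stroke of 4.2 rad.

```bash
python3 -m inch '-1 0 0 0 0 0 0;-1 0 0 0 0 0 0;-1 0 0 0 0 0 0;-1 0 0 0 0 0 0;-1 0 0 0 0 0 0;-1 0 0 -.00006 0 0 -.12;-1 0 0 -.00006 0 0 -.12;-1 0 0 -.00006 0 0 -.12;-1 0 0 -.00006 0 0 -.12;-1 0 0 -.00006 0 0 -.12;-1 0 0 -.00006 0 0 -.12;-1 0 0 -.00006 0 0 -.12;-1 0 0 -.00006 0 0 -.12;-1 0 0 -.00006 0 0 -.12;-1 0 0 -.00006 0 0 -.12;-1 0 0 -.00006 0 0 -.12;-1 0 0 -.00006 0 0 -.12;-1 0 0 -.00006 0 0 -.12;-1 0 0 -.00006 0 0 -.12;-1 0 0 -.00006 0 0 -.12' 25; python3 -c "
from h import *
go((.6405,-.059,.17),-20);print(get_state()['q'].round(2),get_state()['moment'].round(2))"
```

```text
clock: 25.4
tool_pos: [0.6414, -0.0575, 0.1727]
eef_rot: [0.755, 0.656, 0.003, 0.001]
contact_force: [-1.1, 3.9, 5.2]
opening: 0.363
finger_force: 25.0
t 25.4 pos [ 0.6414 -0.0575  0.1727] open 0.363 ff 25.0 F [-1.1  3.9  5.2] q7 -0.65
 turn [ 0.0044 -0.0039  0.2095] shift now [-0.0016 -0.0007  0.0026] shift after turn [-0.0018 -0.0004  0.0027]
[ 0.36  0.87 -0.66  1.57  0.63  0.92 -0.65] [ 0.73  0.51 -0.03]
```

```bash
python3 -m inch '-1 0 0 -.00006 0 0 -.12;-1 0 0 -.00006 0 0 -.12;-1 0 0 -.00006 0 0 -.12;-1 0 0 -.00006 0 0 -.12;-1 0 0 -.00006 0 0 -.12;-1 0 0 -.00006 0 0 -.12;-1 0 0 -.00006 0 0 -.12;-1 0 0 -.00006 0 0 -.12;-1 0 0 -.00006 0 0 -.12;-1 0 0 -.00006 0 0 -.12;-1 0 0 -.00006 0 0 -.12;-1 0 0 -.00006 0 0 -.12;-1 0 0 -.00006 0 0 -.12;-1 0 0 -.00006 0 0 -.12;-1 0 0 -.00006 0 0 -.12;-1 0 0 -.00006 0 0 -.12;-1 0 0 -.00006 0 0 -.12;-1 0 0 -.00006 0 0 -.12;-1 0 0 -.00006 0 0 -.12;-1 0 0 -.00006 0 0 -.12'; python3 -c "
from h import *
go((.6405,-.059,.172),130);print(get_state()['q'].round(2),get_state()['moment'].round(2))"
```

```text
clock: 27.07
tool_pos: [0.6406, -0.0591, 0.1738]
eef_rot: [-0.338, 0.941, -0.0, 0.002]
contact_force: [-3.1, 0.7, 5.7]
opening: 0.367
finger_force: 25.0
t 27.07 pos [ 0.6406 -0.0591  0.1738] open 0.367 ff 25.0 F [-3.1  0.7  5.7] q7 1.47
 turn [-0.0019  0.0027 -0.0092] shift now [0.     0.0001 0.0018] shift after turn [0.     0.0001 0.0018]
[ 0.56  1.06 -1.17  1.55  1.02  1.23  1.47] [ 0.27  0.72 -0.05]
```

```bash
python3 -m inch '.3 0 0 0 0 0 0;.3 0 0 0 0 0 0;.3 0 0 0 0 0 0;.3 0 0 0 0 0 .12;.3 0 0 0 0 0 .12;.3 0 0 0 0 0 .12;.3 0 0 0 0 0 .12;.3 0 0 0 0 0 .12;.3 0 0 0 0 0 .12;.3 0 0 0 0 0 .12;.3 0 0 0 0 0 .12;.3 0 0 0 0 0 .12;.3 0 0 0 0 0 .12;.3 0 0 0 0 0 .12;.3 0 0 0 0 0 .12;.3 0 0 0 0 0 .12;.3 0 0 0 0 0 .12;.3 0 0 0 0 0 .12;.3 0 0 0 0 0 .12;.3 0 0 0 0 0 .12';python3 -m inch '.3 0 0 0 0 0 .12;.3 0 0 0 0 0 .12;.3 0 0 0 0 0 .12;.3 0 0 0 0 0 .12;.3 0 0 0 0 0 .12;.3 0 0 0 0 0 .12;.3 0 0 0 0 0 .12;.3 0 0 0 0 0 .12;.3 0 0 0 0 0 .12;.3 0 0 0 0 0 .12;.3 0 0 0 0 0 .12;.3 0 0 0 0 0 .12;.3 0 0 0 0 0 .12;.3 0 0 0 0 0 .12;.3 0 0 0 0 0 .12;.3 0 0 0 0 0 .12;.3 0 0 0 0 0 0'; python3 -c "
from h import *
go((.6405,-.059,.172),-110);print(get_state()['q'].round(2),get_state()['moment'].round(2))"
```

```text
clock: 28.73
tool_pos: [0.6411, -0.06, 0.1725]
eef_rot: [0.631, 0.776, 0.001, 0.002]
contact_force: [0.3, 0.6, -0.3]
opening: 0.648
finger_force: 0.0
clock: 30.15
tool_pos: [0.6412, -0.0596, 0.1727]
eef_rot: [0.998, -0.07, 0.002, 0.0]
contact_force: [0.6, -0.1, 1.1]
opening: 0.656
finger_force: 0.0
t 30.15 pos [ 0.6412 -0.0596  0.1727] open 0.656 ff 0.0 F [ 0.6 -0.1  1.1] q7 -1.91
 turn [-2.000e-04 -4.100e-03  2.092e-01] shift now [-0.0008 -0.0005  0.0007] shift after turn [-0.0008 -0.0004  0.0007]
[ 0.15  0.81 -0.25  1.58  0.26  0.78 -1.91] [0.06 0.16 0.02]
```

Second stroke: 3.84 rad.

```bash
python3 -m inch '-1 0 0 0 0 0 0;-1 0 0 0 0 0 0;-1 0 0 0 0 0 0;-1 0 0 0 0 0 0;-1 0 0 -.00006 0 0 -.12;-1 0 0 -.00006 0 0 -.12;-1 0 0 -.00006 0 0 -.12;-1 0 0 -.00006 0 0 -.12;-1 0 0 -.00006 0 0 -.12;-1 0 0 -.00006 0 0 -.12;-1 0 0 -.00006 0 0 -.12;-1 0 0 -.00006 0 0 -.12;-1 0 0 -.00006 0 0 -.12;-1 0 0 -.00006 0 0 -.12;-1 0 0 -.00006 0 0 -.12;-1 0 0 -.00006 0 0 -.12;-1 0 0 -.00006 0 0 -.12;-1 0 0 -.00006 0 0 -.12;-1 0 0 -.00006 0 0 -.12;-1 0 0 -.00006 0 0 -.12' 25;python3 -m inch '-1 0 0 -.00006 0 0 -.12;-1 0 0 -.00006 0 0 -.12;-1 0 0 -.00006 0 0 -.12;-1 0 0 -.00006 0 0 -.12;-1 0 0 -.00006 0 0 -.12;-1 0 0 -.00006 0 0 -.12;-1 0 0 -.00006 0 0 -.12;-1 0 0 -.00006 0 0 -.12;-1 0 0 -.00006 0 0 -.12;-1 0 0 -.00006 0 0 -.12;-1 0 0 -.00006 0 0 -.12;-1 0 0 -.00006 0 0 -.12;-1 0 0 -.00006 0 0 -.12;-1 0 0 -.00006 0 0 -.12;-1 0 0 -.00006 0 0 -.12;-1 0 0 -.00006 0 0 -.12;-1 0 0 0 0 0 0;.3 0 0 0 0 0 0;.3 0 0 0 0 0 0;.3 0 0 0 0 0 0'; python3 -c "
from h import *
go((.6405,-.059,.175),120)"
```

```text
clock: 31.82
tool_pos: [0.6413, -0.0586, 0.1734]
eef_rot: [0.625, 0.78, 0.002, 0.001]
contact_force: [1.4, 1.6, -2.2]
opening: 0.364
finger_force: 25.0
clock: 33.48
tool_pos: [0.641, -0.0606, 0.1743]
eef_rot: [-0.276, 0.961, -0.001, 0.001]
contact_force: [-0.4, -0.1, -0.0]
opening: 0.565
finger_force: 0.0
t 33.48 pos [ 0.641  -0.0606  0.1743] open 0.565 ff 0.0 F [-0.4 -0.1 -0. ] q7 1.34
 turn [-0.0028  0.002   0.036 ] shift now [-0.0005  0.0016 -0.0007] shift after turn [-0.0004  0.0016 -0.0007]
```

```bash
python3 -m inch '.3 0 0 0 0 0 .12;.3 0 0 0 0 0 .12;.3 0 0 0 0 0 .12;.3 0 0 0 0 0 .12;.3 0 0 0 0 0 .12;.3 0 0 0 0 0 .12;.3 0 0 0 0 0 .12;.3 0 0 0 0 0 .12;.3 0 0 0 0 0 .12;.3 0 0 0 0 0 .12;.3 0 0 0 0 0 .12;.3 0 0 0 0 0 .12;.3 0 0 0 0 0 .12;.3 0 0 0 0 0 .12;.3 0 0 0 0 0 .12;.3 0 0 0 0 0 .12';python3 -m inch '.3 0 0 0 0 0 .12;.3 0 0 0 0 0 .12;.3 0 0 0 0 0 .12;.3 0 0 0 0 0 .12;.3 0 0 0 0 0 .12;.3 0 0 0 0 0 .12;.3 0 0 0 0 0 .12;.3 0 0 0 0 0 .12;.3 0 0 0 0 0 .12;.3 0 0 0 0 0 .12;.3 0 0 0 0 0 .12;.3 0 0 0 0 0 .12;.3 0 0 0 0 0 .12;.3 0 0 0 0 0 .12;.3 0 0 0 0 0 .12;.3 0 0 0 0 0 0'; python3 -c "
from h import *
go((.6405,-.059,.175),-100)
p,d=snapshot('top');P=cloud(camera_model('top'),d)
k=(P[...,2]>.185)&(P[...,2]<.21)&(np.hypot(P[...,0]-.6405,P[...,1]+.059)<.016);print(k.sum(),np.median(P[k],0).round(4))"
```

```text
clock: 34.82
tool_pos: [0.641, -0.0603, 0.1746]
eef_rot: [0.631, 0.776, 0.001, 0.002]
contact_force: [0.8, -0.8, 0.2]
opening: 0.647
finger_force: 0.0
clock: 36.15
tool_pos: [0.641, -0.0598, 0.1748]
eef_rot: [1.0, -0.01, 0.002, 0.0]
contact_force: [-0.2, -0.1, 0.9]
opening: 0.649
finger_force: 0.0
t 36.15 pos [ 0.641  -0.0598  0.1748] open 0.649 ff 0.0 F [-0.2 -0.1  0.9] q7 -1.84
 turn [ 0.0005 -0.004   0.1544] shift now [-0.0005 -0.0008 -0.0002] shift after turn [-0.0006 -0.0007 -0.0002]
0 [nan nan nan]
  return _methods._mean(a, axis=axis, dtype=dtype,
  ret = um.true_divide(
```

```bash
python3 -m inch '-1 0 0 0 0 0 0;-1 0 0 0 0 0 0;-1 0 0 0 0 0 0;-1 0 0 0 0 0 0;-1 0 0 -.00006 0 0 -.12;-1 0 0 -.00006 0 0 -.12;-1 0 0 -.00006 0 0 -.12;-1 0 0 -.00006 0 0 -.12;-1 0 0 -.00006 0 0 -.12;-1 0 0 -.00006 0 0 -.12;-1 0 0 -.00006 0 0 -.12;-1 0 0 -.00006 0 0 -.12;-1 0 0 -.00006 0 0 -.12;-1 0 0 -.00006 0 0 -.12;-1 0 0 -.00006 0 0 -.12;-1 0 0 -.00006 0 0 -.12;-1 0 0 -.00006 0 0 -.12;-1 0 0 -.00006 0 0 -.12;-1 0 0 -.00006 0 0 -.12;-1 0 0 -.00006 0 0 -.12' 25;python3 -m inch '-1 0 0 -.00006 0 0 -.12;-1 0 0 -.00006 0 0 -.12;-1 0 0 -.00006 0 0 -.12;-1 0 0 -.00006 0 0 -.12;-1 0 0 -.00006 0 0 -.12;-1 0 0 -.00006 0 0 -.12;-1 0 0 -.00006 0 0 -.12;-1 0 0 -.00006 0 0 -.12;-1 0 0 -.00006 0 0 -.12;-1 0 0 -.00006 0 0 -.12;-1 0 0 -.00006 0 0 -.12;-1 0 0 -.00006 0 0 -.12;-1 0 0 -.00006 0 0 -.12;-1 0 0 -.00006 0 0 -.12;-1 0 0 0 0 0 0'; python3 -c "
from h import *
go((.6405,-.059,.175),120);print(get_state()['moment'])"
```

```text
clock: 37.87
tool_pos: [0.6414, -0.0588, 0.1754]
eef_rot: [0.577, 0.816, 0.002, 0.001]
contact_force: [0.7, 1.6, -1.5]
opening: 0.363
finger_force: 25.0
clock: 39.12
tool_pos: [0.6415, -0.0584, 0.1762]
eef_rot: [-0.221, 0.975, 0.001, 0.003]
contact_force: [0.8, 3.4, -0.9]
opening: 0.363
finger_force: 25.0
t 39.12 pos [ 0.6415 -0.0584  0.1762] open 0.363 ff 25.0 F [ 0.8  3.4 -0.9] q7 1.23
 turn [ 0.0008  0.0057 -0.0773] shift now [ 0.0012 -0.0001  0.0012] shift after turn [ 0.0012 -0.      0.0012]
[ 0.66238482 -0.28237836  0.02741557]
```

```bash
python3 -m inch '.3 0 0 0 0 0 0;.3 0 0 0 0 0 0;.3 0 0 0 0 0 0;.3 0 0 -.03 0 0 0;.3 0 0 -.03 0 0 0;.3 0 0 -.03 0 0 .112;.3 0 0 0 0 0 .112;.3 0 0 0 0 0 .112;.3 0 0 0 0 0 .112;0 0 .028 0 0 0 0;0 0 .028 0 0 0 0;0 0 .028 0 0 0 0;0 0 .028 0 0 0 0;0 0 .028 0 0 0 0;0 0 .028 0 0 0 0;0 0 .028 0 0 0 0;0 0 0 0 0 0 0'; python3 -c "
from h import *
go((.6397,.0255,.157),90)
p,d=snapshot('top');P=cloud(camera_model('top'),d)
k=(P[...,2]>.185)&(P[...,2]<.21)&(np.hypot(P[...,0]-.6405,P[...,1]+.059)<.014);print(k.sum(),np.median(P[k],0).round(4))
p,d=snapshot('wrist');cv2.imwrite('pics/w4.png',p[:,:,::-1])
"
```

```text
clock: 40.53
tool_pos: [0.64, 0.1437, 0.2672]
eef_rot: [-0.001, 1.0, 0.002, 0.002]
contact_force: [-0.7, 0.3, 0.3]
opening: 0.503
finger_force: 0.0
t 40.53 pos [0.64   0.1437 0.2672] open 0.503 ff 0.0 F [-0.7  0.3  0.3] q7 0.63
 turn [0.0049 0.0038 0.0018] shift now [ 0.001  -0.1187  0.1097] shift after turn [ 0.0003 -0.1182  0.1102]
0 [nan nan nan]
  return _methods._mean(a, axis=axis, dtype=dtype,
  ret = um.true_divide(
```

View pics/w4.png

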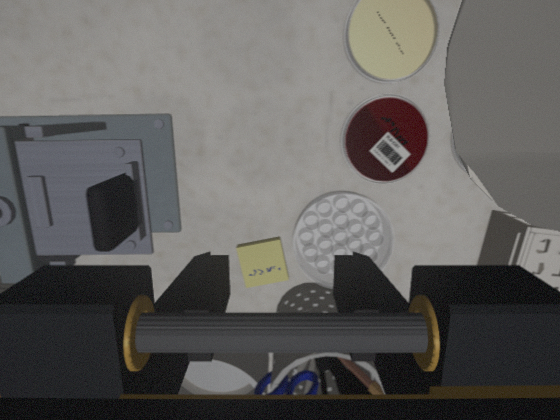

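I overshot: the tab is at (110,210) in the wrist view, on the left, and the lamp is on the right. I'm moving back over the tab.

```bash
python3 -m inch '0 0 -.03 0 .005 .004 0;0 0 -.03 0 0 0 0;0 0 -.03 0 0 0 0;0 0 -.028 0 0 0 0;0 0 0 0 0 0 0'; python3 -c "
from h import *
go((.6397,.0255,.157),90)
m=camera_model('wrist');p,d=snapshot('wrist');P=cloud(m,d)
k=(P[...,2]>.188)&(P[...,2]<.21)&(np.hypot(P[...,0]-.6405,P[...,1]+.059)<.014);print('knob',k.sum(),np.median(P[k],0).round(4) if k.any() else '')
k=(P[...,2]>.173)&(P[...,2]<.185)&(np.hypot(P[...,0]-.64,P[...,1]-.0255)<.03);print('tab',k.sum(),cv2.minAreaRect(P[k][:,:2].astype(np.float32)*1000),P[k][:,2].mean())
k=(P[...,2]>.175)&(P[...,2]<.22);print(k.sum(),P[k].min(0),P[k].max(0))"
```

```text
clock: 41.05
tool_pos: [0.6419, 0.0074, 0.2653]
eef_rot: [0.01, 1.0, -0.006, -0.001]
contact_force: [-0.0, -2.3, -1.4]
opening: 0.502
finger_force: 0.0
t 41.05 pos [0.6419 0.0074 0.2653] open 0.502 ff 0.0 F [-0.  -2.3 -1.4] q7 0.79
 turn [-0.0128 -0.0017 -0.0196] shift now [0.0024 0.0194 0.1081] shift after turn [0.0022 0.0181 0.1083]
knob 1735 [ 0.6401 -0.0586  0.1984]
tab 1431 ((639.1029052734375, 26.04596710205078), (42.635467529296875, 13.983355522155762), 0.5225464105606079) 0.1775270503673436
8742 [ 0.57591454 -0.17863468  0.17500273] [0.67313967 0.03284875 0.2008954 ]
```

The knob's top has risen 6.2 mm, so the screw is undone. The tab is at (0.639, 0.026).

```bash
python3 -m inch '0 .002 .018 0 -.012 0 -.02;0 0 0 .03 0 0 0;0 0 0 .03 0 0 0;0 0 0 .03 0 0 0;0 0 0 .015 0 0 0;0 0 0 0.003 0 0 0;0 0 0 0 0 0 0' 40; python3 -c "
from h import *
go((.639,.026,.157),90)"
```

```text
clock: 41.68
tool_pos: [0.6388, 0.0387, 0.1583]
eef_rot: [-0.008, 1.0, 0.004, -0.001]
contact_force: [0.1, -0.2, 0.3]
opening: 0.501
finger_force: 0.0
t 41.68 pos [0.6388 0.0387 0.1583] open 0.501 ff 0.0 F [ 0.1 -0.2  0.3] q7 0.68
 turn [ 0.0083 -0.0016  0.0162] shift now [-0.     -0.0127  0.0012] shift after turn [-0.0002 -0.0127  0.0013]
```

```bash
python3 -m inch '0 0 -.0127 0 .008 0 .016;0 0 0 0 0 0 0;-1 0 0 0 0 0 0;-1 0 0 0 0 0 0;-1 0 0 0 0 0 0;-1 0 0 0 0 0 0;-1 0 0 0 0 0 0;-1 0 0 0 0 0 0' 40; python3 -c "
from h import *
go((.6377,.1215,.157),90)"
```

```text
clock: 42.35
tool_pos: [0.6395, 0.0257, 0.1588]
eef_rot: [0.0, 1.0, 0.0, 0.0]
contact_force: [0.4, 2.0, 1.2]
opening: 0.153
finger_force: 40.0
t 42.35 pos [0.6395 0.0257 0.1588] open 0.153 ff 40.0 F [0.4 2.  1.2] q7 0.68
 turn [ 0.0009  0.0003 -0.0001] shift now [0.0018 0.0958 0.0019] shift after turn [0.0018 0.0958 0.0018]
```

```bash
python3 -c "
from h import *
p,d=snapshot('top');P=cloud(camera_model('top'),d)
for x in np.arange(.54,.70,.02):
  k=(abs(P[...,0]-x)<.01)&(P[...,2]>.2)&(P[...,2]<.42)&(P[...,1]>.19)&(P[...,1]<.35);q=P[k]
  if len(q):i=np.argsort(q[:,1])[:4];print(round(x,2),q[i][:,1:].round(3).tolist())
"
```

```text
0.54 [[0.212, 0.229], [0.212, 0.229], [0.213, 0.227], [0.213, 0.233]]
0.56 [[0.213, 0.225], [0.214, 0.223], [0.214, 0.223], [0.214, 0.223]]
0.58 [[0.218, 0.219], [0.218, 0.225], [0.219, 0.224], [0.219, 0.224]]
0.6 [[0.224, 0.223], [0.226, 0.224], [0.226, 0.222], [0.226, 0.228]]
0.62 [[0.24, 0.215], [0.242, 0.217], [0.243, 0.221], [0.244, 0.223]]
0.64 [[0.268, 0.214], [0.27, 0.217], [0.271, 0.22], [0.274, 0.212]]
0.66 [[0.34, 0.333], [0.341, 0.336], [0.343, 0.347], [0.344, 0.347]]
0.68 [[0.349, 0.348], [0.35, 0.343], [0.35, 0.322], [0.35, 0.342]]
```

The lamp shade will be about 10 mm clear at the end stop. I'll pull in two stages and watch the force.

```bash
python3 -m inch '-1 0 .008 0 0 0 0;-1 0 .008 0 0 0 0;-1 0 .008 0 0 0 0;-1 0 .008 0 0 0 0;-1 0 .008 0 0 0 0;-1 0 .008 0 0 0 0;-1 0 .008 0 0 0 0;-1 0.001 .008 0 0 0 0;-1 0 0 0 0 0 0' 40; python3 -c "
from h import *
go((.6377,.1215,.157),90)"
```

```text
clock: 43.15
tool_pos: [0.6387, 0.0902, 0.1588]
eef_rot: [-0.0, 1.0, -0.0, 0.0]
contact_force: [0.8, -0.1, 3.2]
opening: 0.158
finger_force: 40.0
t 43.15 pos [0.6387 0.0902 0.1588] open 0.158 ff 40.0 F [ 0.8 -0.1  3.2] q7 0.59
 turn [-0.0001  0.0009  0.0004] shift now [0.001  0.0313 0.0018] shift after turn [0.001  0.0313 0.0018]
```

```bash
python3 -m inch '-1 0 .008 0 0 0 0;-1 0 .008 0 0 0 0;-1 0 .008 0 0 0 0;-1 0 .006 0 0 0 0;-1 0 .003 0 0 0 0;-1 0 0 0 0 0 0;-1 0 0 0 0 0 0;-1 0 0 0 0 0 0;-1 0 0 0 0 0 0;-1 0 0 0 0 0 0' 40; python3 -c "
from h import *
go((.639,.026,.157),90)
p,d=snapshot('top');cv2.imwrite('pics/t4.png',cv2.resize(p[90:220,200:380,::-1],None,fx=4,fy=4))"
```

```text
clock: 43.98
tool_pos: [0.6384, 0.1207, 0.1588]
eef_rot: [0.001, 1.0, -0.001, -0.0]
contact_force: [-1.3, -3.8, 5.6]
opening: 0.154
finger_force: 40.0
t 43.98 pos [0.6384 0.1207 0.1588] open 0.154 ff 40.0 F [-1.3 -3.8  5.6] q7 0.56
 turn [-0.0022 -0.0008 -0.0021] shift now [-0.0008 -0.0947  0.002 ] shift after turn [-0.0006 -0.0947  0.0018]
```

View pics/t4.png

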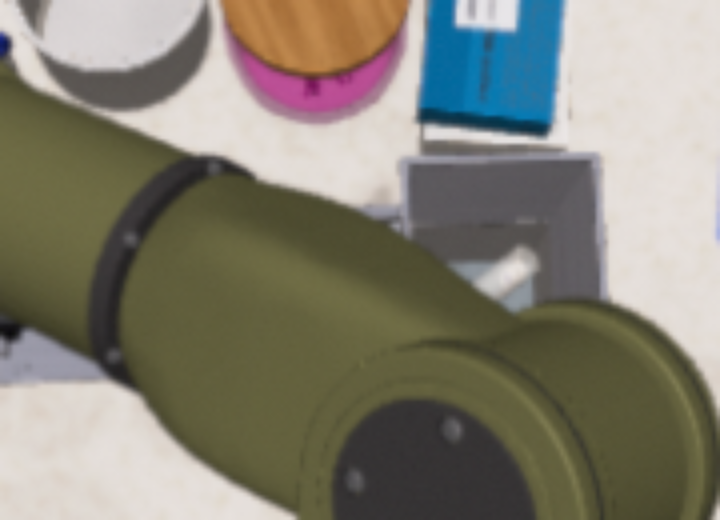

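The hopper's opening is partly visible, with one vial seen at (510,270) lower down. I'll pull firmly onto the stop and check the vial heights by depth.

```bash
python3 -m inch '-1 0 .004 0 0 0 0;-1 0 .003 0 0 0 0;-1 0 0 0 0 0 0;-1 0 0 0 0 0 0;-1 0 0 0 0 0 0' 40; python3 -c "
from h import *
go((.639,.026,.157),90)
for n in('top','side'):
  p,d=snapshot(n);P=cloud(camera_model(n),d)
  k=(abs(P[...,0]-.6425)<.042)&(P[...,1]<-.13)&(P[...,1]>-.21);q=P[k][:,2];print(n,k.sum(),np.histogram(q[q<.2],[-.02,.004,.015,.03,.05,.07,.09,.11,.13,.15,.18]))
  if n=='top':
    k2=k&(P[...,2]>.035)&(P[...,2]<.2);print(P[k2][::10].round(3).tolist())"
```

```text
clock: 44.45
tool_pos: [0.6385, 0.1209, 0.1586]
eef_rot: [0.003, 1.0, -0.007, -0.001]
contact_force: [-5.2, -15.7, 13.5]
opening: 0.156
finger_force: 40.2
t 44.45 pos [0.6385 0.1209 0.1586] open 0.156 ff 40.2 F [ -5.2 -15.7  13.5] q7 0.55
 turn [-0.0143 -0.0024 -0.0065] shift now [-0.0011 -0.0948  0.0029] shift after turn [-0.0005 -0.0949  0.0016]
top 158 (array([ 1, 41,  2, 59, 55,  0,  0,  0,  0,  0]), array([-0.02 ,  0.004,  0.015,  0.03 ,  0.05 ,  0.07 ,  0.09 ,  0.11 ,
        0.13 ,  0.15 ,  0.18 ]))
[[0.684, -0.198, 0.058], [0.68, -0.193, 0.053], [0.676, -0.195, 0.059], [0.675, -0.193, 0.052], [0.673, -0.191, 0.052], [0.671, -0.183, 0.047], [0.669, -0.209, 0.053], [0.668, -0.199, 0.049], [0.666, -0.194, 0.047], [0.663, -0.188, 0.046], [0.661, -0.188, 0.042], [0.657, -0.184, 0.036]]
side 0 (array([0, 0, 0, 0, 0, 0, 0, 0, 0, 0]), array([-0.02 ,  0.004,  0.015,  0.03 ,  0.05 ,  0.07 ,  0.09 ,  0.11 ,
        0.13 ,  0.15 ,  0.18 ]))
```

The gate is hard on its stop (16 N), and everything visible in the canister lies below 60 mm. Pushing home.

```bash
python3 -m inch '-1 0 -.004 0 0 0 0;-1 0 -.008 0 0 0 0;-1 0 -.008 0 0 0 0;-1 0 -.008 0 0 0 0;-1 0 -.008 0 0 0 0;-1 0 -.008 0 0 0 0;-1 0 -.008 0 0 0 0;-1 0 -.008 0 0 0 0;-1 -.001 -.008 0 0 0 0;-1 0 -.008 0 0 0 0;-1 0 -.008 0 0 0 0;-1 0 -.006 0 0 0 0;-1 0 -.005 0 0 0 0;-1 0 0 0 0 0 0;-1 0 0 0 0 0 0' 40; python3 -c "
from h import *
go((.6395,.0257,.1588),90)"
```

```text
clock: 45.8
tool_pos: [0.6394, 0.0312, 0.1587]
eef_rot: [0.002, 1.0, -0.002, -0.0]
contact_force: [0.1, -0.1, 7.2]
opening: 0.152
finger_force: 40.0
t 45.8 pos [0.6394 0.0312 0.1587] open 0.152 ff 40.0 F [ 0.1 -0.1  7.2] q7 0.67
 turn [-0.0033 -0.0006 -0.0032] shift now [-0.0001 -0.0055 -0.    ] shift after turn [-0.0001 -0.0055 -0.0001]
```

```bash
python3 -m inch '-1 0 -.004 0 0 0 0;-1 0 -.004 0 0 0 0;-1 0 -.003 0 0 0 0;-1 0 0 0 0 0 0;-1 0 0 0 0 0 0' 40; python3 -c "
from h import *
go((.6395,.0257,.1588),90)"
```

```text
clock: 46.22
tool_pos: [0.6395, 0.0255, 0.1588]
eef_rot: [-0.0, 1.0, 0.003, 0.0]
contact_force: [2.7, 8.9, 2.5]
opening: 0.157
finger_force: 40.1
t 46.22 pos [0.6395 0.0255 0.1588] open 0.157 ff 40.1 F [2.7 8.9 2.5] q7 0.69
 turn [0.0053 0.0006 0.0005] shift now [-0.      0.0002  0.    ] shift after turn [-0.      0.0002  0.    ]
```

```bash
python3 -m inch '0 0 0 0 0 0 0;0 0 0 0 0 0 0;0 0 0 0 0 0 0;0 0 0 0 0 0 0;0 0 0 -.03 0 0 0;0 0 0 -.03 0 0 0;0 0 0 -.03 0 0 0;.3 0 0 -.02 0 0 0;.3 0 -.028 0 0 0 0;.3 0 -.028 0 0 0 0;.3 0 -.028 0 0 0 0;.3 0 0 0 0 0 0;.3 0 0 0 0 0 0'; python3 -c "
from h import *
go((.6403,-.0588,.176),90)
m=camera_model('wrist');p,d=snapshot('wrist');P=cloud(m,d)
t=lambda k:cv2.minAreaRect(P[k][:,:2].astype(np.float32)*1000)
k=(P[...,2]>.173)&(P[...,2]<.185)&(np.hypot(P[...,0]-.64,P[...,1]-.0255)<.03);print('tab',k.sum(),t(k))
p,d=snapshot('top');cv2.imwrite('pics/t5.png',cv2.resize(p[90:220,200:380,::-1],None,fx=4,fy=4));P=cloud(camera_model('top'),d)
k=(abs(P[...,0]-.6425)<.042)&(P[...,1]<-.13)&(P[...,1]>-.21);print(k.sum(),np.percentile(P[k][:,2],[0,5,50,90,95,100]).round(3))"
```

```text
clock: 47.3
tool_pos: [0.6388, -0.0648, 0.2676]
eef_rot: [0.003, 1.0, -0.001, -0.001]
contact_force: [-0.7, 1.0, -0.8]
opening: 0.649
finger_force: 0.0
t 47.3 pos [ 0.6388 -0.0648  0.2676] open 0.649 ff 0.0 F [-0.7  1.  -0.8] q7 0.91
 turn [-0.0028 -0.0023 -0.0069] shift now [-0.0016  0.0063  0.0916] shift after turn [-0.0015  0.006   0.0916]
tab 1415 ((639.4078369140625, 25.147258758544922), (43.20991897583008, 14.345829963684082), 0.23782801628112793)
111 [0.116 0.117 0.613 0.628 0.629 0.634]
```

View pics/t5.png

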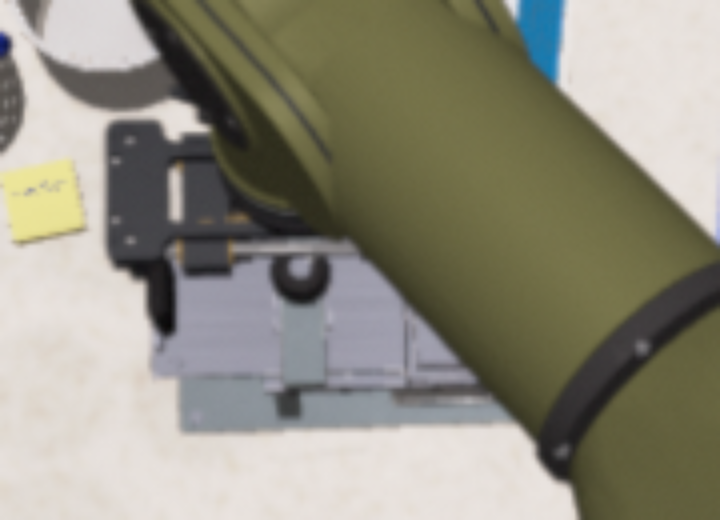

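The gate is home: the tab reads 25.1 mm, as at the start. The arm hides the hopper, so I'll check it with the wrist camera and turn ready for tightening.

```bash
python3 -c "
from h import *
p,d=snapshot('wrist');P=cloud(camera_model('wrist'),d);cv2.imwrite('pics/w5.png',p[:,:,::-1])
k=(abs(P[...,0]-.6425)<.040)&(P[...,1]<-.13)&(P[...,1]>-.208)&(P[...,2]<.185);print(k.sum(),np.percentile(P[k],[0,5,50,95,100],axis=0).round(3))"
python3 -m inch '.3 .0 .006 0 0 0 -.115;.3 0 0 0 0 0 -.115;.3 0 0 0 0 0 -.115;.3 0 0 0 0 0 -.115;.3 0 0 0 0 0 -.115;.3 0 0 0 0 0 -.115;.3 0 0 .03 0 0 -.115;.3 0 0 .03 0 0 0;.3 0 0 .018 0 0 0;.3 0 0 .0 0 0 0;.3 0 0 0 0 0 0' 25; python3 -c "
from h import *
go((.6403,-.0588,.176),130);print(get_state()['q'].round(2))"
```

```text
7896 [[ 0.603 -0.208  0.007]
 [ 0.606 -0.205  0.118]
 [ 0.641 -0.176  0.119]
 [ 0.678 -0.147  0.12 ]
 [ 0.682 -0.141  0.121]]
clock: 48.37
tool_pos: [0.639, -0.0546, 0.1903]
eef_rot: [-0.391, 0.92, 0.0, -0.001]
contact_force: [0.8, -0.5, -0.1]
opening: 0.648
finger_force: 0.0
t 48.37 pos [ 0.639  -0.0546  0.1903] open 0.648 ff 0.0 F [ 0.8 -0.5 -0.1] q7 1.57
 turn [ 0.0011 -0.0014  0.1063] shift now [ 0.0021 -0.0039  0.0143] shift after turn [ 0.0017 -0.004   0.0143]
[ 0.57  1.06 -1.24  1.54  1.03  1.3   1.57]
```

View pics/w5.png

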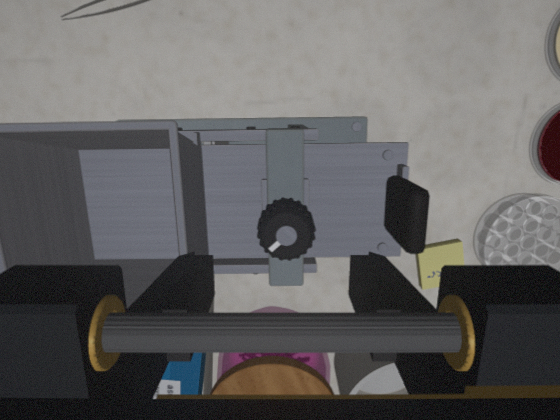

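The hopper is empty (floor at 119 mm), the blade is shut, and the knob is at (285,230). Now lower, grip and screw down: 4.2 rad.

```bash
python3 -m inch '.3 .002 -.004 .0145 0 0 0;.3 0 0 0 0 0 0;-1 0 0 0 0 0 0;-1 0 0 0 0 0 0;-1 0 0 0 0 0 0;-1 0 0 .00006 0 0 .12;-1 0 0 .00006 0 0 .12;-1 0 0 .00006 0 0 .12;-1 0 0 .00006 0 0 .12;-1 0 0 .00006 0 0 .12;-1 0 0 .00006 0 0 .12;-1 0 0 .00006 0 0 .12;-1 0 0 .00006 0 0 .12;-1 0 0 .00006 0 0 .12;-1 0 0 .00006 0 0 .12;-1 0 0 .00006 0 0 .12;-1 0 0 .00006 0 0 .12;-1 0 0 .00006 0 0 .12;-1 0 0 .00006 0 0 .12;-1 0 0 .00006 0 0 .12' 25;python3 -m inch '-1 0 0 .00006 0 0 .12;-1 0 0 .00006 0 0 .12;-1 0 0 .00006 0 0 .12;-1 0 0 .00006 0 0 .12;-1 0 0 .00006 0 0 .12;-1 0 0 .00006 0 0 .12;-1 0 0 .00006 0 0 .12;-1 0 0 .00006 0 0 .12;-1 0 0 .00006 0 0 .12;-1 0 0 .00006 0 0 .12;-1 0 0 .00006 0 0 .12;-1 0 0 .00006 0 0 .12;-1 0 0 .00006 0 0 .12;-1 0 0 .00006 0 0 .12;-1 0 0 .00006 0 0 .12;-1 0 0 .00006 0 0 .12;-1 0 0 .00006 0 0 .12;-1 0 0 .00006 0 0 .12;-1 0 0 .00006 0 0 .12;-1 0 0 .00006 0 0 .12'; python3 -c "
from h import *
go((.6403,-.0588,.174),-110);print(get_state()['q'].round(2),get_state()['moment'].round(2))"
```

```text
clock: 50.03
tool_pos: [0.6407, -0.0575, 0.1757]
eef_rot: [0.48, 0.877, 0.001, -0.0]
contact_force: [-0.7, 2.2, -1.4]
opening: 0.363
finger_force: 25.0
clock: 51.7
tool_pos: [0.6424, -0.0588, 0.1746]
eef_rot: [0.992, -0.129, 0.002, -0.0]
contact_force: [3.1, -0.8, -3.1]
opening: 0.362
finger_force: 25.0
t 51.7 pos [ 0.6424 -0.0588  0.1746] open 0.362 ff 25.0 F [ 3.1 -0.8 -3.1] q7 -2.05
 turn [-0.0016 -0.0033  0.0894] shift now [-0.002   0.0006  0.0006] shift after turn [-0.0019  0.0007  0.0006]
[ 0.16  0.81 -0.27  1.57  0.27  0.79 -2.05] [-0.07 -0.44  0.09]
```

Good. Release, turn back 4.1 rad.

```bash
python3 -m inch '.3 0 0 0 0 0 0;.3 0 0 0 0 0 0;.3 0 0 0 0 0 0;.3 0 0 0 0 0 -.12;.3 0 0 0 0 0 -.12;.3 0 0 0 0 0 -.12;.3 0 0 0 0 0 -.12;.3 0 0 0 0 0 -.12;.3 0 0 0 0 0 -.12;.3 0 0 0 0 0 -.12;.3 0 0 0 0 0 -.12;.3 0 0 0 0 0 -.12;.3 0 0 0 0 0 -.12;.3 0 0 0 0 0 -.12;.3 0 0 0 0 0 -.12;.3 0 0 0 0 0 -.12;.3 0 0 0 0 0 -.12;.3 0 0 0 0 0 -.12;.3 0 0 0 0 0 -.12;.3 0 0 0 0 0 -.12';python3 -m inch '.3 0 0 0 0 0 -.12;.3 0 0 0 0 0 -.12;.3 0 0 0 0 0 -.12;.3 0 0 0 0 0 -.12;.3 0 0 0 0 0 -.12;.3 0 0 0 0 0 -.12;.3 0 0 0 0 0 -.12;.3 0 0 0 0 0 -.12;.3 0 0 0 0 0 -.12;.3 0 0 0 0 0 -.12;.3 0 0 0 0 0 -.12;.3 0 0 0 0 0 -.12;.3 0 0 0 0 0 -.12;.3 0 0 0 0 0 -.12;.3 0 0 0 0 0 -.12;.3 0 0 0 0 0 -.12;.3 0 0 0 0 0 -.12;.3 0 0 0 0 0 0'; python3 -c "
from h import *
go((.6403,-.0588,.174),130);print(get_state()['q'].round(2))"
```

```text
clock: 53.37
tool_pos: [0.6406, -0.06, 0.1742]
eef_rot: [0.624, 0.781, -0.0, 0.0]
contact_force: [0.2, -0.4, 0.8]
opening: 0.649
finger_force: 0.0
clock: 54.87
tool_pos: [0.6407, -0.0602, 0.1739]
eef_rot: [-0.337, 0.942, -0.0, -0.0]
contact_force: [0.1, -0.3, -0.1]
opening: 0.65
finger_force: 0.0
t 54.87 pos [ 0.6407 -0.0602  0.1739] open 0.65 ff 0.0 F [ 0.1 -0.3 -0.1] q7 1.45
 turn [-0.0001 -0.0006 -0.0107] shift now [-0.0006  0.0013 -0.0001] shift after turn [-0.0006  0.0013 -0.0001]
[ 0.57  1.08 -1.22  1.55  1.05  1.27  1.45]
```

Second tightening stroke of 4.2 rad, then back.

```bash
python3 -m inch '-1 0 .001 0 0 0 0;-1 0 0 0 0 0 0;-1 0 0 0 0 0 0;-1 0 0 0 0 0 0;-1 0 0 .00006 0 0 .12;-1 0 0 .00006 0 0 .12;-1 0 0 .00006 0 0 .12;-1 0 0 .00006 0 0 .12;-1 0 0 .00006 0 0 .12;-1 0 0 .00006 0 0 .12;-1 0 0 .00006 0 0 .12;-1 0 0 .00006 0 0 .12;-1 0 0 .00006 0 0 .12;-1 0 0 .00006 0 0 .12;-1 0 0 .00006 0 0 .12;-1 0 0 .00006 0 0 .12;-1 0 0 .00006 0 0 .12;-1 0 0 .00006 0 0 .12;-1 0 0 .00006 0 0 .12;-1 0 0 .00006 0 0 .12' 25;python3 -m inch '-1 0 0 .00006 0 0 .12;-1 0 0 .00006 0 0 .12;-1 0 0 .00006 0 0 .12;-1 0 0 .00006 0 0 .12;-1 0 0 .00006 0 0 .12;-1 0 0 .00006 0 0 .12;-1 0 0 .00006 0 0 .12;-1 0 0 .00006 0 0 .12;-1 0 0 .00006 0 0 .12;-1 0 0 .00006 0 0 .12;-1 0 0 .00006 0 0 .12;-1 0 0 .00006 0 0 .12;-1 0 0 .00006 0 0 .12;-1 0 0 .00006 0 0 .12;-1 0 0 .00006 0 0 .12;-1 0 0 .00006 0 0 .12;-1 0 0 .00006 0 0 .12;-1 0 0 .00006 0 0 .12;-1 0 0 .00006 0 0 .12'; python3 -c "
from h import *
go((.6403,-.0588,.171),-110);print(get_state()['q'].round(2),get_state()['moment'].round(2))"
```

```text
clock: 56.53
tool_pos: [0.6408, -0.0573, 0.1733]
eef_rot: [0.582, 0.813, 0.001, 0.0]
contact_force: [2.0, 2.4, -2.4]
opening: 0.364
finger_force: 25.0
clock: 58.12
tool_pos: [0.6423, -0.0589, 0.1722]
eef_rot: [0.982, -0.189, 0.002, -0.0]
contact_force: [4.8, -1.6, -3.7]
opening: 0.362
finger_force: 25.0
t 58.12 pos [ 0.6423 -0.0589  0.1722] open 0.362 ff 25.0 F [ 4.8 -1.6 -3.7] q7 -2.16
 turn [-0.001  -0.0046 -0.0321] shift now [-0.0019  0.0006  0.0012] shift after turn [-0.0019  0.0006  0.0012]
[ 0.16  0.81 -0.25  1.57  0.26  0.79 -2.16] [-0.22 -0.85  0.02]
```

```bash
python3 -m inch '.3 0 0 0 0 0 0;.3 0 0 0 0 0 0;.3 0 0 0 0 0 0;.3 0 0 0 0 0 -.12;.3 0 0 0 0 0 -.12;.3 0 0 0 0 0 -.12;.3 0 0 0 0 0 -.12;.3 0 0 0 0 0 -.12;.3 0 0 0 0 0 -.12;.3 0 0 0 0 0 -.12;.3 0 0 0 0 0 -.12;.3 0 0 0 0 0 -.12;.3 0 0 0 0 0 -.12;.3 0 0 0 0 0 -.12;.3 0 0 0 0 0 -.12;.3 0 0 0 0 0 -.12;.3 0 0 0 0 0 -.12;.3 0 0 0 0 0 -.12;.3 0 0 0 0 0 -.12;.3 0 0 0 0 0 -.12';python3 -m inch '.3 0 0 0 0 0 -.12;.3 0 0 0 0 0 -.12;.3 0 0 0 0 0 -.12;.3 0 0 0 0 0 -.12;.3 0 0 0 0 0 -.12;.3 0 0 0 0 0 -.12;.3 0 0 0 0 0 -.12;.3 0 0 0 0 0 -.12;.3 0 0 0 0 0 -.12;.3 0 0 0 0 0 -.12;.3 0 0 0 0 0 -.12;.3 0 0 0 0 0 -.12;.3 0 0 0 0 0 -.12;.3 0 0 0 0 0 -.12;.3 0 0 0 0 0 -.12;.3 0 0 0 0 0 -.12;.3 0 0 0 0 0 -.12;.3 0 0 0 0 0 0'; python3 -c "
from h import *
go((.6403,-.0588,.171),130);print(get_state()['q'].round(2))"
```

```text
clock: 59.78
tool_pos: [0.6399, -0.0591, 0.172]
eef_rot: [0.67, 0.742, -0.0, 0.0]
contact_force: [-0.3, -0.7, 0.0]
opening: 0.651
finger_force: 0.0
clock: 61.28
tool_pos: [0.64, -0.0594, 0.1717]
eef_rot: [-0.28, 0.96, -0.0, -0.0]
contact_force: [-0.9, -0.2, -0.1]
opening: 0.654
finger_force: 0.0
t 61.28 pos [ 0.64   -0.0594  0.1717] open 0.654 ff 0.0 F [-0.9 -0.2 -0.1] q7 1.33
 turn [-0.     -0.0008 -0.1311] shift now [-0.0006  0.0003  0.0007] shift after turn [-0.0006  0.0002  0.0007]
[ 0.57  1.08 -1.21  1.55  1.04  1.26  1.33]
```

```bash
python3 -m inch '-1 0 0 0 0 0 0;-1 0 0 0 0 0 0;-1 0 0 0 0 0 0;-1 0 0 0 0 0 0;-1 0 0 .00006 0 0 .12;-1 0 0 .00006 0 0 .12;-1 0 0 .00006 0 0 .12;-1 0 0 .00006 0 0 .12;-1 0 0 .00006 0 0 .12;-1 0 0 .00006 0 0 .12;-1 0 0 .00006 0 0 .12;-1 0 0 .00006 0 0 .12;-1 0 0 .00006 0 0 .12;-1 0 0 .00006 0 0 .12;-1 0 0 .00006 0 0 .12;-1 0 0 .00006 0 0 .12;-1 0 0 .00006 0 0 .12;-1 0 0 .00006 0 0 .12;-1 0 0 .00006 0 0 .12;-1 0 0 .00006 0 0 .12' 25;python3 -m inch '-1 0 0 .00006 0 0 .12;-1 0 0 .00006 0 0 .12;-1 0 0 .00006 0 0 .12;-1 0 0 .00006 0 0 .12;-1 0 0 .00006 0 0 .12;-1 0 0 .00006 0 0 .12;-1 0 0 .00006 0 0 .12;-1 0 0 .00006 0 0 .12'; python3 -c "
from h import *
go((.6403,-.0588,.17),-40);print(get_state()['q'].round(2),get_state()['moment'].round(3))"; python3 -m inch '-1 0 0 .00003 0 0 .06;-1 0 0 .00003 0 0 .06;-1 0 0 .00003 0 0 .06;-1 0 0 .00003 0 0 .06;-1 0 0 0 0 0 0'; python3 -c "
from h import *
go((.6403,-.0588,.17),-50);print(get_state()['moment'].round(3))"
```

```text
clock: 62.95
tool_pos: [0.641, -0.0573, 0.1712]
eef_rot: [0.63, 0.777, 0.001, 0.0]
contact_force: [2.4, 2.2, -2.5]
opening: 0.364
finger_force: 25.0
clock: 63.62
tool_pos: [0.642, -0.0575, 0.1707]
eef_rot: [0.917, 0.398, 0.002, 0.0]
contact_force: [5.4, 2.5, -4.8]
opening: 0.364
finger_force: 25.0
t 63.62 pos [ 0.642  -0.0575  0.1707] open 0.364 ff 25.0 F [ 5.4  2.5 -4.8] q7 -1.23
 turn [ 0.0021 -0.0039 -0.0533] shift now [-0.0021 -0.0004  0.0007] shift after turn [-0.0021 -0.0005  0.0007]
[ 0.33  0.86 -0.6   1.57  0.58  0.89 -1.23] [ 0.234 -0.866  0.088]
clock: 64.03
tool_pos: [0.6422, -0.0578, 0.1706]
eef_rot: [0.958, 0.287, 0.002, 0.0]
contact_force: [5.3, 1.5, -4.7]
opening: 0.362
finger_force: 25.0
t 64.03 pos [ 0.6422 -0.0578  0.1706] open 0.362 ff 25.0 F [ 5.3  1.5 -4.7] q7 -1.42
 turn [ 0.002  -0.0041 -0.1157] shift now [-0.0022 -0.0002  0.0006] shift after turn [-0.0021 -0.0005  0.0006]
[ 0.182 -0.911 -0.061]
```

```bash
python3 -m inch '-1 0 0 .00003 0 0 .06;-1 0 0 .00003 0 0 .06;-1 0 0 .00003 0 0 .06;-1 0 0 .00003 0 0 .06;-1 0 0 0 0 0 0'; python3 -c "
from h import *
go(None,-70);print(get_state()['moment'].round(3))"; python3 -m inch '-1 0 0 .00003 0 0 .06;-1 0 0 .00003 0 0 .06;-1 0 0 .00003 0 0 .06;-1 0 0 .00003 0 0 .06;-1 0 0 0 0 0 0'; python3 -c "
from h import *
go(None,-84);print(get_state()['moment'].round(3))"
```

```text
clock: 64.45
tool_pos: [0.6423, -0.058, 0.1705]
eef_rot: [0.985, 0.17, 0.002, 0.0]
contact_force: [5.9, 0.7, -3.9]
opening: 0.363
finger_force: 25.0
t 64.45 pos [ 0.6423 -0.058   0.1705] open 0.363 ff 25.0 F [ 5.9  0.7 -3.9] q7 -1.61
 turn [ 0.0011 -0.0046 -0.0068]
[ 0.05  -0.913 -0.104]
clock: 64.87
tool_pos: [0.6401, -0.0586, 0.1704]
eef_rot: [0.999, 0.052, -0.0, 0.001]
contact_force: [0.7, -0.2, 1.2]
opening: 0.363
finger_force: 25.0
t 64.87 pos [ 0.6401 -0.0586  0.1704] open 0.363 ff 25.0 F [ 0.7 -0.2  1.2] q7 -1.8
 turn [0.0013 0.0003 0.0003]
[-0.121  0.164  0.395]
```

The twisting moment jumped to 0.4 N m, so the screw has bottomed. A small confirming turn, then release, rise and check the height.

```bash
python3 -m inch '-1 0 0 0 0 0 .06;-1 0 0 0 0 0 .06;-1 0 0 0 0 0 0'; python3 -c "
from h import *
print(get_state()['moment'].round(3))"; python3 -m inch '.3 0 0 0 0 0 0;.3 0 0 0 0 0 0;.3 0 0 0 0 0 0;.3 0 0 -.03 0 0 0;.3 0 0 -.03 0 0 0;.3 0 0 -.03 0 0 0;.3 0 0 -.03 0 0 0;.3 .0 0 0 0 0 0'; python3 -c "
from h import *
go(None,-90)
p,d=snapshot('wrist');P=cloud(camera_model('wrist'),d);cv2.imwrite('pics/w6.png',p[:,:,::-1])
k=(P[...,2]>.185)&(P[...,2]<.21)&(np.hypot(P[...,0]-.6405,P[...,1]+.059)<.014);print('knob',k.sum(),np.median(P[k],0).round(4) if k.any() else '')
k=(P[...,2]>.173)&(P[...,2]<.185)&(np.hypot(P[...,0]-.64,P[...,1]-.0255)<.03);print('tab',k.sum(),cv2.minAreaRect(P[k][:,:2].astype(np.float32)*1000)if k.any() else '')
p,d=snapshot('top');P=cloud(camera_model('top'),d)
k=(P[...,2]>.185)&(P[...,2]<.21)&(np.hypot(P[...,0]-.6405,P[...,1]+.059)<.014);print('knob',k.sum(),np.median(P[k],0).round(4) if k.any() else '')
"
```

```text
clock: 65.12
tool_pos: [0.64, -0.0584, 0.1704]
eef_rot: [1.0, -0.007, -0.0, 0.0]
contact_force: [-0.8, 0.2, 3.2]
opening: 0.363
finger_force: 25.0
[-0.002  0.337  0.45 ]
clock: 65.78
tool_pos: [0.6436, -0.0584, 0.2965]
eef_rot: [1.0, -0.008, 0.006, -0.0]
contact_force: [0.5, 0.6, 0.3]
opening: 0.649
finger_force: 0.0
t 65.78 pos [ 0.6436 -0.0584  0.2965] open 0.649 ff 0.0 F [0.5 0.6 0.3] q7 -1.83
 turn [-0.     -0.0113 -0.0153]
knob 1365 [ 0.6409 -0.059   0.1899]
tab 939 ((638.490966796875, 25.11359405517578), (42.50046920776367, 12.968969345092773), 0.19249822199344635)
knob 0
```

View pics/w6.png

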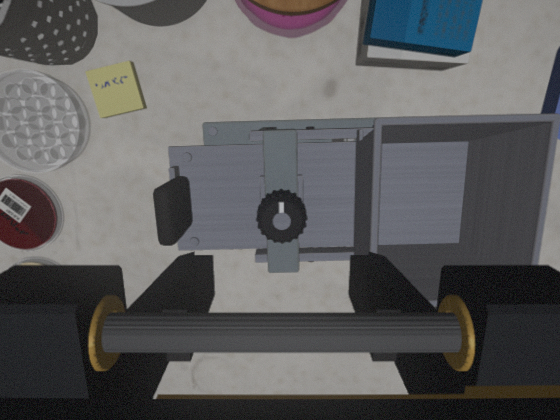

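The final view shows the hopper empty, the tab home, and the knob down at (282,215) with its top at 190 mm. The gripper is clear of everything, so I'm handing in.

```bash
python3 -c "
from plant import r
print(r.finish_job())"
```

```text
the job is handed in; nothing more can be done
None
```

The job is handed in at about 66 s of the 210 s: all three vials found went into the hopper and the gate was drawn to its stop, after which the hopper was empty; the gate is home again and the lock screw is tight; the hand-in gave no verdict.

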